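# Change over the finished and waiting disks in two disk docks

### The job

Each of the two docks holds a finished disk: one bare, one in a carrier. Move both finished disks to the empty stand, and load each dock, once it is free, with the waiting disk of its kind from the other stand: bare disks go into the narrow slots and bays, disks in carriers into the wide ones, all upright and fully home. Lower the disks, do not drop them, and leave the solder reel and the white bottle standing where they are.

Things in the scene. Friction and masses are not known exactly. Their poses are not given: they have to be found in the camera images.
- done_bare_center (a point): Finished bare 2.5 inch hard disk, light metal with a printed label on one face, upright on its connector edge: 9 mm thick, 70 wide, 100 high, about 0.1 kg. At the start it stands in the bare-disk dock. Either way round is fine. Point: its centre, 50 mm above its foot; x through its thickness, y across its width, z up.
- done_carrier_center (a point): Finished disk in a carrier: grey metal tray with a black vented bezel on top, upright: 18 mm thick, 76 wide, 114 high, flat broad sides, about 0.2 kg. At the start it stands in the carrier dock. Either way round is fine. Point: its centre, 57 mm above its foot; x through its thickness, y across its width, z up.
- new_bare_center (a point): Waiting bare 2.5 inch hard disk, light metal with a printed label on one face, upright on its connector edge: 9 mm thick, 70 wide, 100 high, about 0.1 kg. At the start it stands in the narrow slot of the full stand. Either way round is fine. Point: its centre, 50 mm above its foot; x through its thickness, y across its width, z up.
- new_carrier_center (a point): Waiting disk in a carrier: grey metal tray with a black vented bezel on top, upright: 18 mm thick, 76 wide, 114 high, flat broad sides, about 0.2 kg. At the start it stands in the wide slot of the full stand. Either way round is fine. Point: its centre, 57 mm above its foot; x through its thickness, y across its width, z up.
- bare_dock: Dock for bare disks: fixed black box 60 (x) x 102 (y) mm, 46 mm high, button and three small light windows in front. In the middle of its top one upright bay along y, 11.8 (x) x 74.5 (y) mm, its floor 14 mm above the bench; the mouth flares 6 mm each side over the top 10 mm. Origin: middle of underside, below the bay's middle; x across the bay, away from the robot at yaw 0, z up.
- carrier_dock: Dock for disks in carriers: fixed black box 70 (x) x 106 (y) mm, 46 mm high, button and three small light windows in front. In the middle of its top one upright bay along y, 21.2 (x) x 80.5 (y) mm, its floor 14 mm above the bench; the mouth flares 6 mm each side over the top 10 mm. Origin: middle of underside, below the bay's middle; x across the bay, away from the robot at yaw 0, z up.
- full_stand: Stand with the two waiting disks at the start; fixed. Plate 120 (x) x 106 (y) mm with two slots along y, tops 40 mm and floors 10 mm above the bench. Wide slot for a carrier, 21.2 x 80.5 mm, 28 mm from its middle to its -x; narrow slot for a bare disk, 11.8 x 74.5 mm, 28 mm to its +x; mouths flare 5 mm each side over the top 9 mm. Origin: middle of underside; x away from the robot at yaw 0, z up.
- empty_stand: Stand empty at the start; fixed. Plate 120 (x) x 106 (y) mm with two slots along y, tops 40 mm and floors 10 mm above the bench. Wide slot for a carrier, 21.2 x 80.5 mm, 28 mm from its middle to its -x; narrow slot for a bare disk, 11.8 x 74.5 mm, 28 mm to its +x; mouths flare 5 mm each side over the top 9 mm. Origin: middle of underside; x away from the robot at yaw 0, z up.
- solder_reel: Bystander: a white reel of solder wire, about 50 mm across and 36 mm high, standing loose on the bench near its front edge. Origin: centre of its underside. Behind it, fixed, stands the bench's blue board vice (middle near x 0.56, y -0.12, about 0.2 m high with the board in it): carry things over or in front of it. Left of y = 0.1 a computer with a keyboard on it stands 120 mm high.
- white_bottle: Bystander: a white plastic bottle, 33 mm across and 62 mm high, standing loose at the back of the work. Origin: centre of its underside.

How it is judged:
By the outcome, as a careful person would: the job done as asked, in the order asked, and still so for the second after the job is handed in, with the robot touching nothing.
It also fails if it takes over 106 s, if anything falls off the work surface, if the arm or the gripper's body presses on something with over 40 N, if the wrist force passes 120 N, or if a joint passes its speed limit or range.

### The arm

A 6-joint arm with a two-finger parallel gripper is mounted at the origin on a cart in front of the work surface, level with it; the furniture and walls round the work are solid. World frame = base frame: x ahead of the robot, y to its left, z up, the work surface at z = 0. Lengths are in m, angles in rad, forces in N, time in s.
With the tool pointing down it reaches from about 0.375 to 0.9 m from the base axis. Payload 3.1 kg.
Tool frame: the origin (TCP) lies midway between the tips of the shut fingers; the grasp point (between the pads) lies 19 mm behind it; z points along the fingers, x is the direction in which the jaws open and shut, and the axes are right-handed (so a half turn about z gives the same grasp; the last joint's range is limited). The gripper opens to 87 mm and grips with 3 to 60 N. Pads are 19 mm wide; open, the fingers measure 117 mm over their backs; the gripper's body (75 mm by 190 mm) begins 51 mm behind the grasp point.
Start: joints at [0.976, 0.527, 1.433, -0, 1.181, -0.178], TCP at [0.253, 0.571, 0.223] pointing down, gripper open.
Joint ranges: [-3.08, 3.08], [-0.75, 2.2], [0.22, 2.44], [-1.43, 4.57], [0, 2.65], [-2.85, 2.85]. Speed limits (rad/s): [2.79, 2.79, 3.14, 3.14, 3.14, 3.14].

### API

Orientations are given as a unit quaternion [x, y, z, w].
In Python, from rig import * gives the robot as it stands.
- The arm moves only by the tool drive_tool, never from a script. Its argument "plan" is a list of rows, each an object with "offset": the shift along the tool's x, y, z in cm, a list of three; "delta_rot": the turn, a rotation vector about the tool's x, y, z in degrees, a list of three; "jaw": the finger opening in cm, from 0 to 8.7. In form: [{"offset": [dx, dy, dz], "delta_rot": [wx, wy, wz], "jaw": jaw}, ...]. A call has exactly 8 rows; each row is the pose to reach, as a shift and turn from the pose commanded when the call began, along the tool's axes at that moment; what a row does not reach only later rows make up. A row lasts 1/12 s, in which the tool goes at most 41.7 mm and 7.16 degrees, less where a joint would pass 70% of its speed; a pose out of reach is approached as far as the arm can. A call with a gripper value outside its range is refused whole. The fingers move at their own pace and stop on an object; "squeeze" is the grip in N (left out, the last holds). Time passes only in rows, so rows that repeat a pose let the fingers close, or fill a call up. It gives the time, the measured TCP pose, the force and the opening at its end, in the units of the state.
- get_obs(): the state, without advancing time (a new reading comes with each control period).
- camera(name): name is "side" or "top" or "wrist"; returns the picture (420x560x3 uint8, red, green, blue); there is no depth.
- calibration(name): a dict with "K" (3x3 intrinsics, pixels), "pose" (4x4, takes a point from camera to world coordinates); the wrist camera has in their place "tool_from_camera" (4x4, takes a point from camera to tool coordinates, whose origin is the TCP and whose axes are the tool frame's). Camera axes: x right, y down, z forward; pixel columns grow to the right and rows downward; lengths in m; the calibration is good to about 2 mm. A picture is of the moment at which its call begins: read the wrist's pose just before it. calibration takes no time and is no camera call.
- hand_in(): hands the job in, once; it reports no verdict.
The state is a dict: "time": time; "q": joint angles; "joint_velocities": joint speeds; "joint_torque": joint torques, N m; "position": TCP position; "tool_rot": TCP orientation; "ft_force": force on the tool from outside, world axes, zero at the start; "moment": the same for the moment, N m; "grip_width": finger opening in m.
Only numpy, scipy, OpenCV 4.12 (cv2) and the standard library are available. Lean on these libraries where they do the work, as an engineer would, in place of code of your own. Each camera call takes 0.05 s, during which the arm holds its last target.

## Working session

There is one attempt and no reset: what is moved stays moved. The work goes in short steps, Python scripts to look and compute and a tool call to move; the robot and the scene stay as the last step left them, time stands still between calls to the robot, and variables do not carry over. Pictures are saved under pics/ and viewed, and the job is handed in when it is done.

Besides the shell and the picture viewer there is one more tool, called after "Request:" as a command line: name --argument value ..., lists and objects as JSON in quotes. drive_tool: Moves the arm, as the interface text tells. Its arguments: {"type":"object","properties":{"plan":{"type":"array","items":{"type":"object","properties":{"offset":{"type":"array","items":{"type":"number"}},"delta_rot":{"type":"array","items":{"type":"number"}},"jaw":{"type":"number"}}}},"squeeze":{"type":"number"}},"required":["plan"]}

```bash
mkdir -p pics; ls; python3 - <<'E'
from rig import *
import cv2
o=get_obs()
for k,v in o.items(): print(k,v)
for n in ["side","top","wrist"]:
    c=calibration(n); print(n,c)
    cv2.imwrite(f"pics/{n}0.png",camera(n)[:,:,::-1])
E
```

```text
pics
time 0.0
q [ 9.75484375e-01  5.28474210e-01  1.43390632e+00 -6.22861619e-05
  1.18139457e+00 -1.78459777e-01]
joint_velocities [-0.00111334  0.00026127  0.00043659 -0.00022748  0.00024623  0.00087296]
joint_torque [ 1.47881568e-03 -4.40036631e+01 -1.76594245e+01  6.31992845e-02
  5.81065868e-02 -1.71415581e-04]
position [0.25259791 0.57087304 0.22156542]
tool_rot [ 8.38111222e-01  5.45498294e-01 -9.94541806e-04  4.49989797e-04]
ft_force [-0.08732555  0.47911389  0.18641417]
moment [-0.01757289  0.0148253   0.02241354]
grip_width 0.08699152481692618
side {'K': array([[471.10369501,   0.        , 284.31706334],
       [  0.        , 471.10369501, 209.32474136],
       [  0.        ,   0.        ,   1.        ]]), 'pose': array([[-0.99833829, -0.04727303,  0.03295322,  0.52806659],
       [-0.05354003,  0.54945726, -0.83380465,  0.62047018],
       [ 0.02131008, -0.83418342, -0.55107522,  0.60210001],
       [ 0.        ,  0.        ,  0.        ,  1.        ]])}
top {'K': array([[511.69308945,   0.        , 281.58496526],
       [  0.        , 511.69308945, 200.37625451],
       [  0.        ,   0.        ,   1.        ]]), 'pose': array([[ 0.02956334, -0.99669832,  0.07562054,  0.49564734],
       [-0.9989888 , -0.02689794,  0.03602621, -0.20023624],
       [-0.03387322, -0.07660912, -0.99648565,  0.98029908],
       [ 0.        ,  0.        ,  0.        ,  1.        ]])}
wrist {'K': array([[359.22376586,   0.        , 276.58731257],
       [  0.        , 359.22376586, 211.40991471],
       [  0.        ,   0.        ,   1.        ]]), 'tool_from_camera': array([[ 9.99998124e-01,  1.81528491e-03, -6.75096371e-04,
         6.58919675e-04],
       [-1.59169489e-03,  9.68880541e-01,  2.47523662e-01,
        -6.70431919e-02],
       [ 1.10341371e-03, -2.47522124e-01,  9.68881613e-01,
        -1.61259141e-01],
       [ 0.00000000e+00,  0.00000000e+00,  0.00000000e+00,
         1.00000000e+00]])}
```

View pics/side0.png

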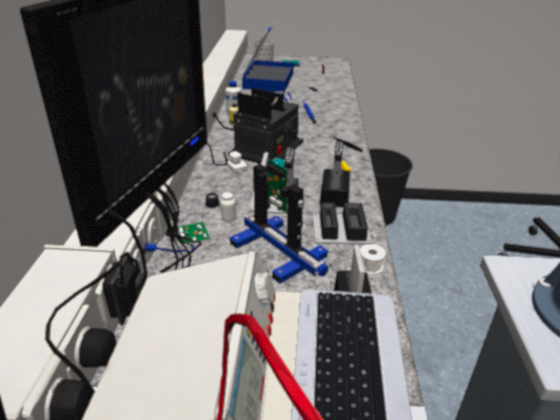

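View pics/top0.png

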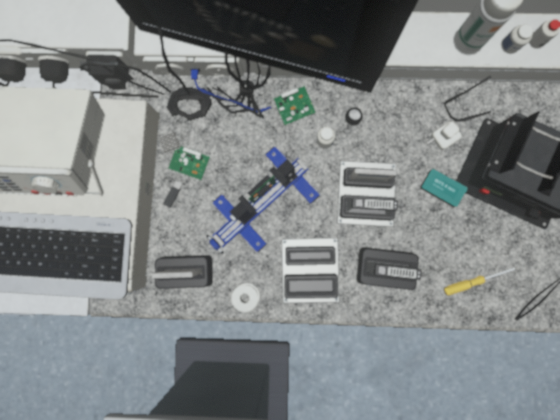

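View pics/wrist0.png

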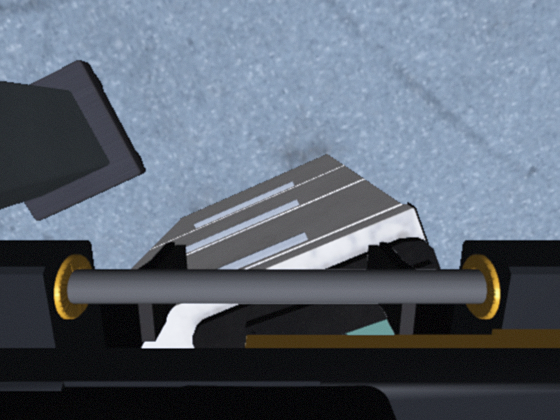

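```bash
python3 - <<'E'
import cv2
im=cv2.imread("pics/top0.png")
def crop(n,x0,y0,x1,y1,s):
    cv2.imwrite(f"pics/{n}.png",cv2.resize(im[y0:y1,x0:x1],None,fx=s,fy=s,interpolation=cv2.INTER_CUBIC))
crop("c_stands",270,150,430,310,5 if False else 3.7)
crop("c_dock",140,235,270,325,6)
E
```

```text
(no output)
```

View pics/c_stands.png

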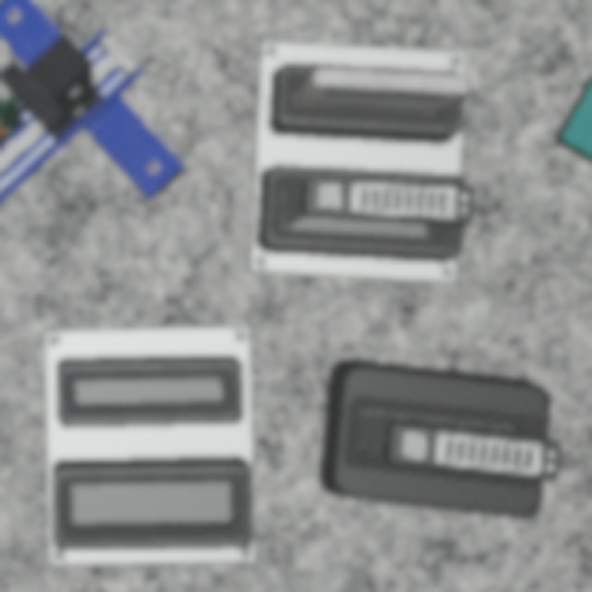

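View pics/c_dock.png

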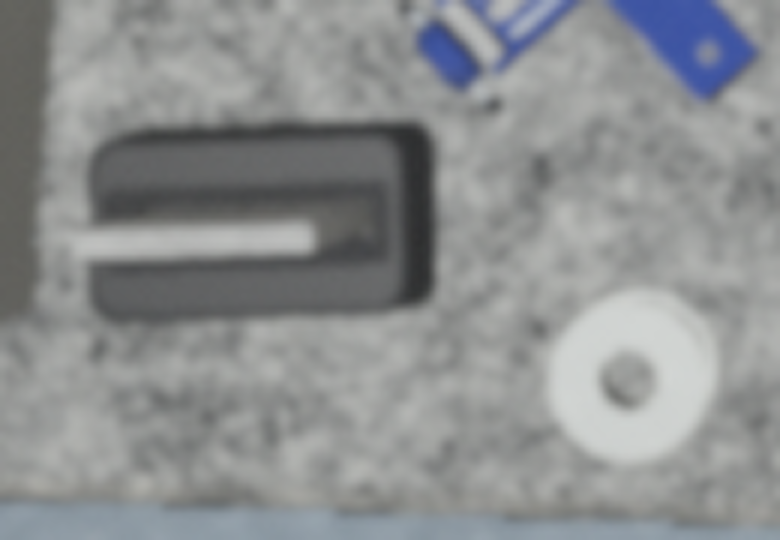

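```bash
cat > h.py <<'E'
from rig import *
import cv2, numpy as np
from scipy.spatial.transform import Rotation as R
def campose(name,o=None):
    c=calibration(name)
    if name!="wrist": return c["K"],c["pose"]
    o=o or get_obs()
    T=np.eye(4);T[:3,:3]=R.from_quat(o["tool_rot"]).as_matrix();T[:3,3]=o["position"]
    return c["K"],T@c["tool_from_camera"]
def pix2plane(K,P,uv,z):
    uv=np.atleast_2d(np.array(uv,float))
    d=np.c_[(uv[:,0]-K[0,2])/K[0,0],(uv[:,1]-K[1,2])/K[1,1],np.ones(len(uv))]@P[:3,:3].T
    s=(z-P[2,3])/d[:,2]
    return P[:3,3]+d*s[:,None]
def proj(K,P,X):
    X=np.atleast_2d(X); c=(X-P[:3,3])@P[:3,:3]
    return c[:,:2]/c[:,2:]*K[0,0]+K[:2,2]
E
python3 - <<'E'
from h import *
K,P=campose("top")
s=3.7
A=lambda l:[(270+x/s-.37,150+y/s-.37) for x,y in l]
B=lambda l:[(140+x/6-.4,235+y/6-.4) for x,y in l]
np.set_printoptions(precision=4,suppress=True)
def sh(n,uv,z):
    p=pix2plane(K,P,uv,z); print(n,p[:,:2].tolist(),p.mean(0)[:2])
sh("empty narrow blk z40",A([(58,360),(240,357),(241,422),(60,425)]),.04)
sh("empty wide",A([(55,463),(250,460),(251,545),(57,549)]),.04)
sh("full carrier top",A([(310,183),(455,183),(455,217),(310,215)]),.124)
sh("full bare top",A([(312,67),(465,73),(465,92),(312,86)]),.110)
sh("cdock top",A([(346,360),(549,385),(541,517),(332,492)]),.046)
sh("carrier done",A([(393,428),(546,443),(543,475),(391,460)]),.128)
sh("bdock",B([(95,135),(405,130),(405,305),(95,318)]),.046)
sh("bare",B([(72,229),(315,219),(317,254),(72,263)]),.114)
sh("reel",B([(632,376)]),.036)
sh("bottle",[(327,135)],.062)
E
```

```text
empty narrow blk z40 [[0.4817460101539369, -0.17558337001412788], [0.4859183764208324, -0.26530698979118283], [0.4540847602442506, -0.2664879653151091], [0.4498396134897534, -0.17749754477771357]] [ 0.4679 -0.2212]
empty wide [[0.4311678927184971, -0.1755723987257621], [0.43568272128199315, -0.27129468874398954], [0.39443235586071096, -0.2726606842631894], [0.3893267602091361, -0.17777532590032388]] [ 0.4127 -0.2243]
full carrier top [[0.5660272724542258, -0.2893170274779042], [0.5677771275557187, -0.35436432651672356], [0.5524279260449068, -0.35456490413256647], [0.5515446694130083, -0.289590339828365]] [ 0.5594 -0.322 ]
full bare top [[0.6208792089555573, -0.290678985801081], [0.6198355831336961, -0.3607879873441745], [0.6110362110130771, -0.36089946229563474], [0.6120527338075851, -0.29084484847054415]] [ 0.616  -0.3258]
cdock top [[0.486070043980223, -0.31659989540178923], [0.47690341924550095, -0.4151376743114591], [0.413150994257676, -0.4118895575484867], [0.42188456391123785, -0.3109368059956925]] [ 0.4495 -0.3636]
carrier done [[0.4574237284397635, -0.3277006556342563], [0.45292845090348555, -0.3951971920465813], [0.4388237631608125, -0.3940136919054375], [0.4432810557464203, -0.3270373032577336]] [ 0.4481 -0.361 ]
bdock [[0.456126843864483, 0.06162739234844178], [0.4605629312065631, -0.03344464168134076], [0.4078626773897597, -0.03559620776898184], [0.4008672606104684, 0.05893689556443005]] [0.4314 0.0129]
bare [[0.4324177753192713, 0.04783718305460394], [0.4374052008319206, -0.021108170769788548], [0.4276507346238317, -0.0220959486321248], [0.42290528224863005, 0.047368465136142124]] [0.4301 0.013 ]
reel [[0.3877650743078709, -0.10427815050292194]] [ 0.3878 -0.1043]
bottle [[0.6864018265043985, -0.24588831306943487]] [ 0.6864 -0.2459]
```

Request:
drive_tool --plan '[{"offset": [-2.9, 2.5, -0.4], "delta_rot": [0, 0, 4], "jaw": 4}, {"offset": [-5.8, 5, -0.8], "delta_rot": [0, 0, 8], "jaw": 4}, {"offset": [-8.7, 7.5, -1.2], "delta_rot": [0, 0, 12], "jaw": 4}, {"offset": [-11.6, 10, -1.6], "delta_rot": [0, 0, 16], "jaw": 4}, {"offset": [-14.5, 12.5, -2], "delta_rot": [0, 0, 20], "jaw": 4}, {"offset": [-17.4, 15, -2.4], "delta_rot": [0, 0, 24], "jaw": 4}, {"offset": [-20.4, 17.5, -2.7], "delta_rot": [0, 0, 28], "jaw": 4}, {"offset": [-23.4, 20, -3], "delta_rot": [0, 0, 31], "jaw": 4}]' --squeeze 20

```text
time: 0.82
position: [0.3411, 0.2749, 0.2527]
tool_rot: [0.954, 0.301, 0.0, 0.0]
ft_force: [0.9, -0.8, 0.0]
grip_width: 0.0438
```

Request:
drive_tool --plan '[{"offset": [-1.3, 4, 0], "delta_rot": [0, 0, 4], "jaw": 4}, {"offset": [-2.6, 8, 0], "delta_rot": [0, 0, 8], "jaw": 4}, {"offset": [-3.9, 12, 0], "delta_rot": [0, 0, 12], "jaw": 4}, {"offset": [-5.2, 16, 0], "delta_rot": [0, 0, 16], "jaw": 4}, {"offset": [-6.5, 20, 0], "delta_rot": [0, 0, 20], "jaw": 4}, {"offset": [-7.8, 24, 0], "delta_rot": [0, 0, 24], "jaw": 4}, {"offset": [-9, 27.5, 0], "delta_rot": [0, 0, 28], "jaw": 4}, {"offset": [-9.6, 29.3, 0], "delta_rot": [0, 0, 31], "jaw": 4}]'

```text
time: 1.48
position: [0.4329, -0.0226, 0.2528]
tool_rot: [0.999, 0.033, 0.001, 0.001]
ft_force: [0.2, -0.4, -0.9]
grip_width: 0.0401
```

```bash
cat > look.py <<'E'
import sys
from h import *
n=sys.argv[1]
o=get_obs(); im=camera("wrist")
cv2.imwrite(f"pics/{n}.png",im[:,:,::-1])
import json
json.dump({k:np.array(o[k]).tolist() for k in ("position","tool_rot")},open(f"pics/{n}.json","w"))
print(o["time"],o["position"],R.from_quat(o["tool_rot"]).as_matrix()[:,0],o["grip_width"])
E
python3 look.py w1
```

```text
1.4833 [ 0.43286349 -0.02262061  0.25278072] [0.99786612 0.06526261 0.00200179] 0.040096690161014976
```

View pics/w1.png

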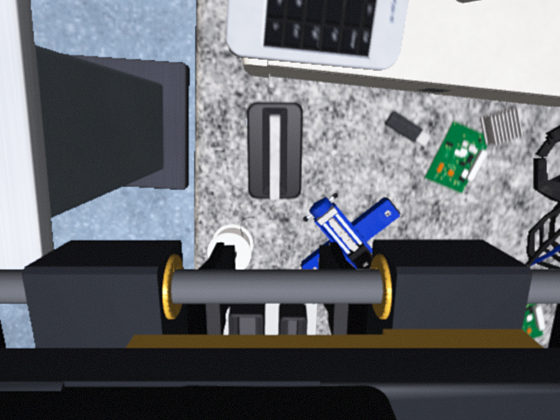

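```bash
cat > meas.py <<'E'
from h import *
import json
np.set_printoptions(precision=4,suppress=True)
def load(n):
    o=json.load(open(f"pics/{n}.json")); return cv2.imread(f"pics/{n}.png"),*campose("wrist",o)
def zoom(n,x0,y0,x1,y1,s):
    im=cv2.imread(f"pics/{n}.png"); cv2.imwrite(f"pics/{n}_z{x0}_{y0}.png",cv2.resize(im[y0:y1,x0:x1],None,fx=s,fy=s,interpolation=cv2.INTER_CUBIC))
def rect(n,roi,mask_fn,z,scale=4):
    """min-area rect of biggest blob in upscaled roi -> world centre, size, yaw of long axis"""
    im,K,P=load(n); x0,y0,x1,y1=roi
    big=cv2.resize(im[y0:y1,x0:x1],None,fx=scale,fy=scale,interpolation=cv2.INTER_CUBIC)
    m=mask_fn(big).astype(np.uint8)
    cs,_=cv2.findContours(m,cv2.RETR_EXTERNAL,cv2.CHAIN_APPROX_NONE)
    c=max(cs,key=cv2.contourArea)[:,0].astype(float)
    uv=(c+.5)/scale-.5+[x0,y0]
    W=pix2plane(K,P,uv,z)[:,:2]
    r=cv2.minAreaRect((W*1000).astype(np.float32))
    b=cv2.boxPoints(r)/1000
    e=[b[1]-b[0],b[2]-b[1]]; l=max(e,key=np.linalg.norm)
    if l[1]<0:l=-l
    return np.array(r[0])/1000,sorted(r[1]),np.degrees(np.arctan2(-l[0],l[1])),uv.min(0),uv.max(0)
E
python3 - <<'E'
from meas import *
zoom("w1",230,90,320,210,5)
g=lambda b:cv2.cvtColor(b,cv2.COLOR_BGR2GRAY)
for t in (130,150,170): print(rect("w1",(258,103,293,210),lambda b:g(b)>t,.114) )
for t in (80,95,110): print(rect("w1",(235,92,315,208),lambda b:g(b)<t,.046) )
E
```

```text
(array([0.4302, 0.0089]), [29.922414779663086, 78.5884780883789], np.float32(3.8123314), array([257.625, 114.875]), array([292.375, 209.375]))
(array([0.4302, 0.0088]), [29.922414779663086, 78.39277648925781], np.float32(3.8123224), array([257.625, 115.125]), array([292.375, 209.375]))
(array([0.4302, 0.0086]), [29.922412872314453, 78.00372314453125], np.float32(3.8123214), array([257.625, 115.625]), array([292.375, 209.375]))
(array([0.429 , 0.0128]), [55.517738342285156, 96.04971313476562], np.float32(3.8151846), array([246.125, 102.125]), array([302.125, 197.875]))
(array([0.4293, 0.0128]), [56.19222640991211, 96.86913299560547], np.float32(4.379445), array([245.625, 101.875]), array([302.375, 198.375]))
(array([0.4282, 0.0127]), [59.07482147216797, 97.64253997802734], np.float32(4.874061), array([242.625, 101.625]), array([302.625, 198.625]))
```

View pics/w1_z230_90.png

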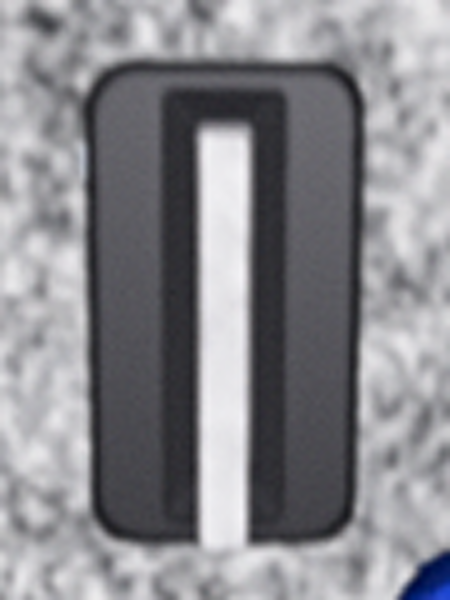

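```bash
python3 - <<'E'
from meas import *
g=lambda b:cv2.cvtColor(b,cv2.COLOR_BGR2GRAY)
for t in (130,150,170): print(rect("w1",(258,103,293,197),lambda b:g(b)>t,.114) )
# bay mouth (dark vs dock top)
for t in (50,56): print(rect("w1",(258,103,293,197),lambda b:cv2.erode((g(b)>t).astype(np.uint8)*0+(g(b)<t),np.ones((3,3))),.046) )
E
```

```text
(array([0.4293, 0.0146]), [8.552705764770508, 67.1598129272461], np.float32(3.7351813), array([269.125, 114.875]), array([279.625, 196.375]))
(array([0.4293, 0.0144]), [8.198223114013672, 66.97303009033203], np.float32(3.5748246), array([269.375, 115.125]), array([279.375, 196.375]))
(array([0.4293, 0.0143]), [7.7855658531188965, 66.59085845947266], np.float32(3.5551078), array([269.625, 115.625]), array([279.125, 196.375]))
(array([0.429, 0.013]), [23.94125747680664, 83.75481414794922], np.float32(3.8355417), array([262.875, 108.375]), array([285.875, 191.875]))
(array([0.4288, 0.0108]), [24.73983383178711, 88.79271697998047], np.float32(4.2145176), array([262.375, 108.125]), array([286.125, 196.375]))
```

Request:
drive_tool --plan '[{"offset": [-0.1, -1.2, 2.5], "delta_rot": [0, 0, 0], "jaw": 4}, {"offset": [-0.1, -2.4, 5], "delta_rot": [0, 0, 0], "jaw": 4}, {"offset": [-0.1, -3.55, 8], "delta_rot": [0, 0, 0], "jaw": 4}, {"offset": [-0.1, -3.55, 11], "delta_rot": [0, 0, 0], "jaw": 4}, {"offset": [-0.1, -3.55, 14], "delta_rot": [0, 0, 0], "jaw": 3}, {"offset": [-0.1, -3.55, 16.5], "delta_rot": [0, 0, 0], "jaw": 2.5}, {"offset": [-0.1, -3.55, 18], "delta_rot": [0, 0, 0], "jaw": 2}, {"offset": [-0.1, -3.55, 18.3], "delta_rot": [0, 0, 0], "jaw": 1.6}]'

```text
time: 2.2
position: [0.4257, 0.0178, 0.0672]
tool_rot: [0.999, 0.036, -0.003, -0.001]
ft_force: [0.1, 0.1, 0.5]
grip_width: 0.0216
```

Request:
drive_tool --plan '[{"offset": [0, 0, 0], "delta_rot": [0, 0, 0], "jaw": 1.2}, {"offset": [0, 0, 0], "delta_rot": [0, 0, 0], "jaw": 0.9}, {"offset": [0, 0, 0], "delta_rot": [0, 0, 0], "jaw": 0.6}, {"offset": [0, 0, 0], "delta_rot": [0, 0, 0], "jaw": 0.3}, {"offset": [0, 0, 0], "delta_rot": [0, 0, 0], "jaw": 0}, {"offset": [0, 0, 0], "delta_rot": [0, 0, 0], "jaw": 0}, {"offset": [0, 0, -0.5], "delta_rot": [0, 0, 0], "jaw": 0}, {"offset": [0, 0, -1], "delta_rot": [0, 0, 0], "jaw": 0}]' --squeeze 20

```text
time: 2.87
position: [0.4274, 0.017, 0.0799]
tool_rot: [0.999, 0.036, -0.0, -0.0]
ft_force: [0.5, -0.5, -0.2]
grip_width: 0.0088
```

Request:
drive_tool --plan '[{"offset": [0, 0, -2], "delta_rot": [0, 0, 0], "jaw": 0}, {"offset": [0, 0, -5], "delta_rot": [0, 0, 0], "jaw": 0}, {"offset": [0, 0, -8.5], "delta_rot": [0, 0, 0], "jaw": 0}, {"offset": [0, 0, -12], "delta_rot": [0, 0, 0], "jaw": 0}, {"offset": [0, 0.5, -15.5], "delta_rot": [0, 0, 0], "jaw": 0}, {"offset": [0, 2, -18.5], "delta_rot": [0, 0, 0], "jaw": 0}, {"offset": [0, 4.5, -20], "delta_rot": [0, 0, 0], "jaw": 0}, {"offset": [0, 8, -20], "delta_rot": [0, 0, 0], "jaw": 0}]'

```text
time: 3.53
position: [0.4348, -0.0627, 0.2839]
tool_rot: [0.999, 0.038, 0.004, 0.001]
ft_force: [1.2, 0.8, -0.1]
grip_width: 0.009
```

Request:
drive_tool --plan '[{"offset": [0.3, 3.5, 0], "delta_rot": [0, 0, 0], "jaw": 0}, {"offset": [0.6, 7, 0], "delta_rot": [0, 0, 0], "jaw": 0}, {"offset": [1, 10.5, 0], "delta_rot": [0, 0, 0], "jaw": 0}, {"offset": [1.3, 14, 0], "delta_rot": [0, 0, 0], "jaw": 0}, {"offset": [1.3, 17, 0], "delta_rot": [0, 0, 0], "jaw": 0}, {"offset": [1.3, 19.5, 0], "delta_rot": [0, 0, 0], "jaw": 0}, {"offset": [1.3, 21, 0], "delta_rot": [0, 0, 0], "jaw": 0}, {"offset": [1.3, 21.5, 0], "delta_rot": [0, 0, 0], "jaw": 0}]'

```text
time: 4.2
position: [0.4616, -0.2785, 0.2795]
tool_rot: [0.999, 0.035, 0.0, 0.0]
ft_force: [0.3, -0.2, -1.2]
grip_width: 0.0089
```

```bash
python3 look.py w2
```

```text
4.2 [ 0.46158582 -0.27846513  0.27949999] [9.97589861e-01 6.93863769e-02 2.60001266e-05] 0.008901405230782285
```

View pics/w2.png

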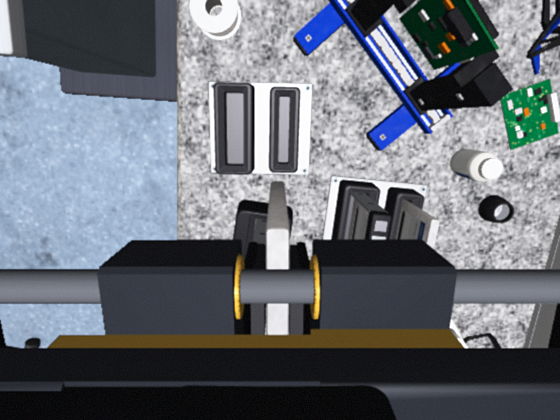

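```bash
python3 - <<'E'
from meas import *
g=lambda b:cv2.cvtColor(b,cv2.COLOR_BGR2GRAY)
for t in (80,100,120):
  print(rect("w2",(208,78,258,180),lambda b:g(b)<t,.04)[:3],rect("w2",(264,82,306,178),lambda b:g(b)<t,.04)[:3] )
for t in (110,125,140):
  print(rect("w2",(222,88,248,170),lambda b:g(b)>t,.010)[:3],rect("w2",(273,90,300,170),lambda b:g(b)>t,.010)[:3] )
im,K,P=load("w2")
zoom("w2",205,70,315,200,5); zoom("w2",230,170,330,280,5)
o=json.load(open("pics/w2.json"));Rm=R.from_quat(o["tool_rot"]).as_matrix()
for yo in (-.031,-.035,-.039):
  for z in (-.044,.056):
    print(yo,z,proj(K,P,[np.array(o["position"])+Rm@np.array([x,yo,z]) for x in(-.0045,.0045)]).round(1).tolist())
E
```

```text
(array([ 0.4115, -0.2251]), [43.29254150390625, 96.69343566894531], np.float32(2.6975672)) (array([ 0.4657, -0.2223]), [30.864498138427734, 89.27806091308594], np.float32(2.9788074))
(array([ 0.4112, -0.2247]), [43.87210464477539, 98.27914428710938], np.float32(3.1488638)) (array([ 0.4658, -0.2223]), [31.367277145385742, 89.81951141357422], np.float32(2.8636787))
(array([ 0.4112, -0.2254]), [44.40592956542969, 101.521240234375], np.float32(3.1392004)) (array([ 0.4658, -0.2223]), [31.67542266845703, 90.18119049072266], np.float32(3.1191456))
(array([ 0.4092, -0.225 ]), [19.52646255493164, 80.30817413330078], np.float32(2.7409217)) (array([ 0.4659, -0.2221]), [12.428345680236816, 74.72360229492188], np.float32(2.6167002))
(array([ 0.4092, -0.225 ]), [18.961509704589844, 79.77224731445312], np.float32(2.7309992)) (array([ 0.4661, -0.2221]), [11.912395477294922, 74.2054214477539], np.float32(2.9549668))
(array([ 0.4092, -0.2249]), [18.458372116088867, 79.09370422363281], np.float32(2.7210743)) (array([ 0.4661, -0.2221]), [11.378460884094238, 73.70486450195312], np.float32(2.949071))
-0.031 -0.044 [[261.8, 230.4], [288.2, 230.4]]
-0.031 0.056 [[268.4, 181.3], [283.1, 181.4]]
-0.035 -0.044 [[261.7, 219.1], [288.3, 219.1]]
-0.035 0.056 [[268.4, 174.8], [283.2, 174.9]]
-0.039 -0.044 [[261.6, 207.6], [288.4, 207.7]]
-0.039 0.056 [[268.4, 168.3], [283.2, 168.3]]
```

View pics/w2_z205_70.png

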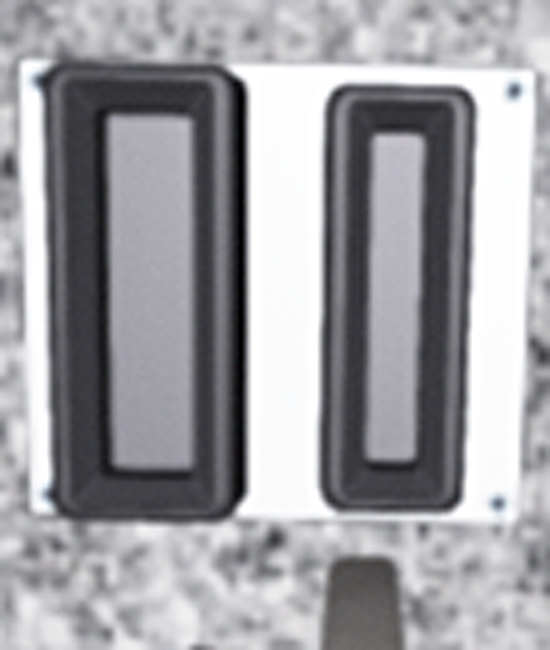

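View pics/w2_z230_170.png

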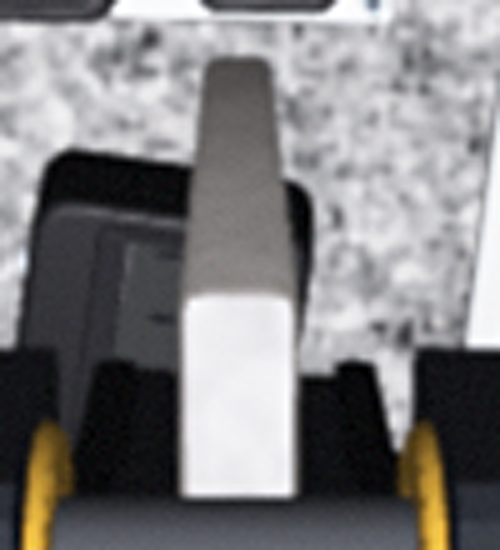

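```bash
python3 - <<'E'
import cv2
im=cv2.imread("pics/top0.png")
cv2.imwrite("pics/c_vt.png",cv2.resize(im[140:260,200:330],None,fx=6,fy=6,interpolation=cv2.INTER_CUBIC)[:600])
im=cv2.imread("pics/side0.png")
cv2.imwrite("pics/c_vs.png",cv2.resize(im[145:290,200:400],None,fx=4,fy=4,interpolation=cv2.INTER_CUBIC))
E
```

```text
(no output)
```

View pics/c_vt.png

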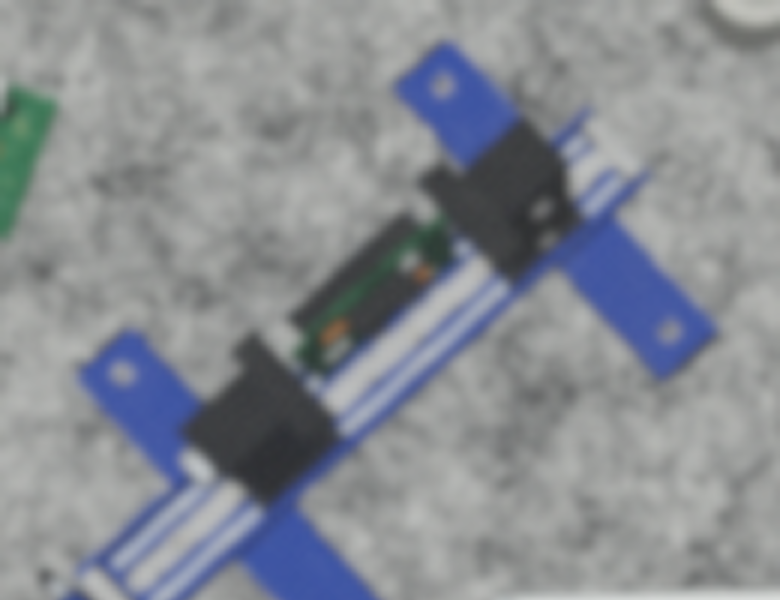

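View pics/c_vs.png

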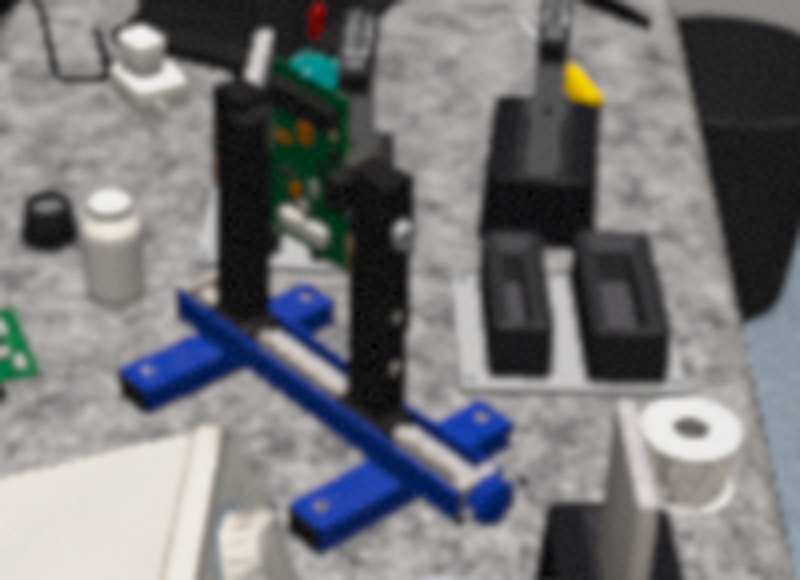

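```bash
python3 - <<'E'
from h import *
K,P=campose("top")
f=lambda l:[(200+x/6,140+y/6) for x,y in l]
for z in (.03,.1,.2):
  print(z,"right post",pix2plane(K,P,f([(515,275),(578,215),(520,120),(425,180)]),z)[:,:2].round(3).tolist(),"left",pix2plane(K,P,f([(265,500),(335,430),(185,430),(245,340)]),z)[:,:2].round(3).tolist())
K2,P2=campose("side")
# base of right post in side: px
g=lambda l:[(200+x/4,145+y/4) for x,y in l]
print(pix2plane(K2,P2,g([(245,325),(380,415)]),.03).round(3))
E
```

```text
0.03 right post [[0.595, -0.173], [0.614, -0.192], [0.644, -0.173], [0.624, -0.144]] left [[0.523, -0.097], [0.545, -0.118], [0.544, -0.072], [0.573, -0.089]]
0.1 right post [[0.588, -0.175], [0.606, -0.193], [0.633, -0.175], [0.615, -0.148]] left [[0.521, -0.105], [0.542, -0.125], [0.541, -0.081], [0.567, -0.098]]
0.2 right post [[0.577, -0.178], [0.593, -0.194], [0.617, -0.178], [0.601, -0.154]] left [[0.518, -0.116], [0.536, -0.133], [0.535, -0.095], [0.559, -0.109]]
[[ 0.607 -0.177  0.03 ]
 [ 0.534 -0.107  0.03 ]]
```

Request:
drive_tool --plan '[{"offset": [0.3, -1.5, 0.5], "delta_rot": [0, 0, 0.6], "jaw": 0}, {"offset": [0.76, -3.5, 2], "delta_rot": [0, 0, 1.2], "jaw": 0}, {"offset": [0.76, -5.2, 5], "delta_rot": [0, 0, 1.2], "jaw": 0}, {"offset": [0.76, -6, 8.5], "delta_rot": [0, 0, 1.2], "jaw": 0}, {"offset": [0.76, -6, 12], "delta_rot": [0, 0, 1.2], "jaw": 0}, {"offset": [0.76, -6, 14.5], "delta_rot": [0, 0, 1.2], "jaw": 0}, {"offset": [0.76, -6, 16], "delta_rot": [0, 0, 1.2], "jaw": 0}, {"offset": [0.76, -6, 16.3], "delta_rot": [0, 0, 1.2], "jaw": 0}]'

```text
time: 4.92
position: [0.4628, -0.2124, 0.1141]
tool_rot: [1.0, 0.026, -0.003, -0.003]
ft_force: [-0.8, 0.3, -0.0]
grip_width: 0.009
```

```bash
python3 look.py w3; python3 - <<'E'
from h import *
import cv2
im=camera("side"); cv2.imwrite("pics/s3.png",cv2.resize(im[130:280,200:420],None,fx=3.6,fy=3.6,interpolation=cv2.INTER_CUBIC)[:,:,::-1])
print(get_obs()["position"])
E
```

```text
4.9167 [ 0.46280747 -0.21244887  0.11414364] [ 0.99860367  0.0525325  -0.00557177] 0.008993824575846602
[ 0.46454486 -0.21427251  0.11635223]
```

View pics/w3.png

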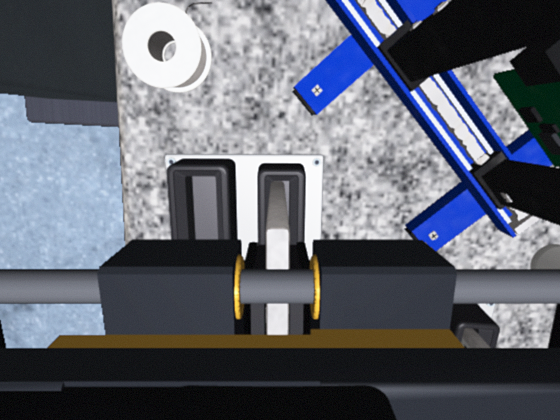

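View pics/s3.png

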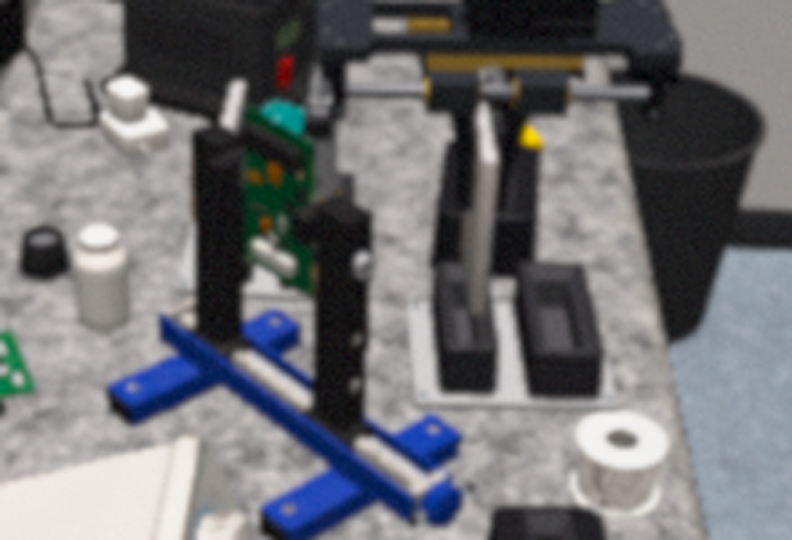

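Request:
drive_tool --plan '[{"offset": [0, 0, 0], "delta_rot": [0, 0, 0], "jaw": 0}, {"offset": [0, 0, 0], "delta_rot": [0, 0, 0], "jaw": 0}, {"offset": [0, 0, 0.5], "delta_rot": [0, 0, 0], "jaw": 0}, {"offset": [0, 0, 1], "delta_rot": [0, 0, 0], "jaw": 0}, {"offset": [0, 0, 1.5], "delta_rot": [0, 0, 0], "jaw": 0}, {"offset": [0, 0, 1.8], "delta_rot": [0, 0, 0], "jaw": 0}, {"offset": [0, 0, 1.8], "delta_rot": [0, 0, 0], "jaw": 0}, {"offset": [0, 0, 1.8], "delta_rot": [0, 0, 0], "jaw": 0}]'

```text
time: 5.68
position: [0.4648, -0.2158, 0.0982]
tool_rot: [1.0, 0.025, -0.0, -0.0]
ft_force: [0.1, 0.1, -1.1]
grip_width: 0.0086
```

```bash
python3 look.py w4; python3 -c "
from meas import *
zoom('w4',230,140,330,260,5)"
```

```text
5.6833 [ 0.464793   -0.21583012  0.09815062] [ 9.98710887e-01  5.07546163e-02 -7.30596191e-04] 0.008634051450886545
```

View pics/w4_z230_140.png

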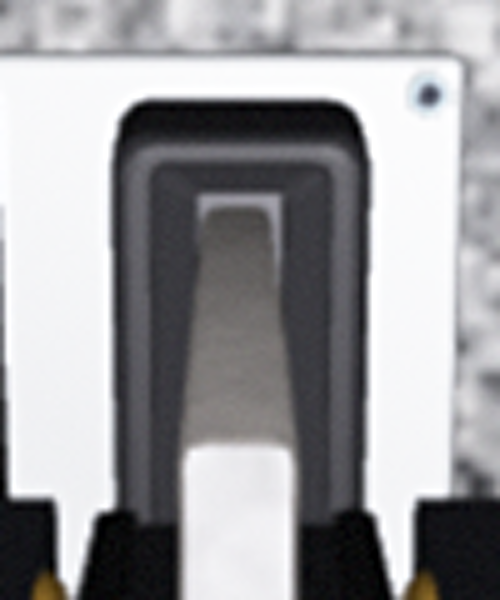

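Request:
drive_tool --plan '[{"offset": [0.03, 0.12, 0.3], "delta_rot": [0, 0, 0], "jaw": 0}, {"offset": [0.03, 0.24, 0.7], "delta_rot": [0, 0, 0], "jaw": 0}, {"offset": [0.03, 0.24, 1.2], "delta_rot": [0, 0, 0], "jaw": 0}, {"offset": [0.03, 0.24, 1.7], "delta_rot": [0, 0, 0], "jaw": 0}, {"offset": [0.03, 0.24, 2.2], "delta_rot": [0, 0, 0], "jaw": 0}, {"offset": [0.03, 0.24, 2.6], "delta_rot": [0, 0, 0], "jaw": 0}, {"offset": [0.03, 0.24, 2.9], "delta_rot": [0, 0, 0], "jaw": 0}, {"offset": [0.03, 0.24, 3.1], "delta_rot": [0, 0, 0], "jaw": 0}]'

```text
time: 6.4
position: [0.4653, -0.2181, 0.0669]
tool_rot: [1.0, 0.025, -0.0, -0.0]
ft_force: [-0.2, -0.7, -1.3]
grip_width: 0.0088
```

Request:
drive_tool --plan '[{"offset": [0, 0, 0.05], "delta_rot": [0, 0, 0], "jaw": 0}, {"offset": [0, 0, 0.1], "delta_rot": [0, 0, 0], "jaw": 0}, {"offset": [0, 0, 0.13], "delta_rot": [0, 0, 0], "jaw": 0}, {"offset": [0, 0, 0.16], "delta_rot": [0, 0, 0], "jaw": 0}, {"offset": [0, 0, 0.2], "delta_rot": [0, 0, 0], "jaw": 0}, {"offset": [0, 0, 0.2], "delta_rot": [0, 0, 0], "jaw": 0}, {"offset": [0, 0, 0.2], "delta_rot": [0, 0, 0], "jaw": 0}, {"offset": [0, 0, 0.2], "delta_rot": [0, 0, 0], "jaw": 0}]'

```text
time: 7.07
position: [0.4652, -0.218, 0.0665]
tool_rot: [1.0, 0.026, -0.0, 0.0]
ft_force: [-1.6, 1.4, 7.8]
grip_width: 0.0086
```

Request:
drive_tool --plan '[{"offset": [0, 0, -0.1], "delta_rot": [0, 0, 0], "jaw": 1}, {"offset": [0, 0, -0.1], "delta_rot": [0, 0, 0], "jaw": 1.5}, {"offset": [0, 0, -0.1], "delta_rot": [0, 0, 0], "jaw": 2.2}, {"offset": [0, 0, -0.5], "delta_rot": [0, 0, 0], "jaw": 3}, {"offset": [0, 0, -3], "delta_rot": [0, 0, 0], "jaw": 4}, {"offset": [0, 0, -6.5], "delta_rot": [0, 0, 0], "jaw": 4}, {"offset": [0, 0, -10], "delta_rot": [0, 0, 0], "jaw": 4}, {"offset": [0, 0, -13.5], "delta_rot": [0, 0, 0], "jaw": 4}]'

```text
time: 7.73
position: [0.4651, -0.2181, 0.2019]
tool_rot: [1.0, 0.025, -0.0, -0.0]
ft_force: [0.9, 0.2, -0.2]
grip_width: 0.0388
```

```bash
python3 look.py w5; python3 - <<'E'
from h import *
# monitor corner triangulation
def ray(n,uv):
    K,P=campose(n); d=P[:3,:3]@np.array([(uv[0]-K[0,2])/K[0,0],(uv[1]-K[1,2])/K[1,1],1]); return P[:3,3],d/np.linalg.norm(d)
for a,b in (((374,88),(206,135)),((372,88),(206,150)),((418,0),(202,5))):
    p,d=ray("top",a);q,e=ray("side",b)
    s=np.linalg.lstsq(np.c_[d,-e],q-p,rcond=None)[0]; X,Y=p+d*s[0],q+e*s[1]; print(X,Y,np.linalg.norm(X-Y))
E
```

```text
7.7333 [ 0.46511975 -0.21805938  0.20186327] [ 9.98706565e-01  5.08396309e-02 -7.27299882e-04] 0.038758642343889975
[ 0.74241235 -0.31420795  0.16904459] [ 0.73972571 -0.31445293  0.16826179] 0.0028090596176163617
[ 0.75303892 -0.31580877  0.1338966 ] [ 0.74279611 -0.31664714  0.13089623] 0.010706077113211226
[ 0.75692896 -0.3214277   0.44234526] [ 0.73078558 -0.32486873  0.43042274] 0.028938957580795215
```

View pics/w5.png

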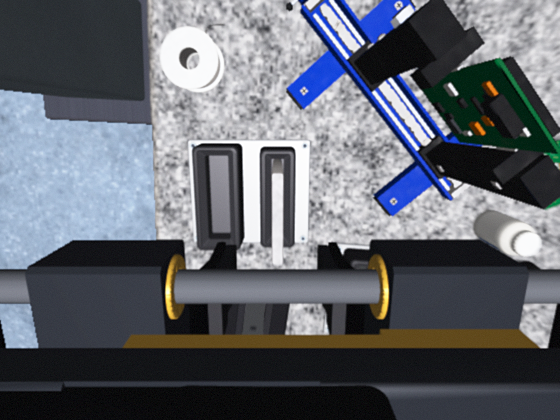

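Request:
drive_tool --plan '[{"offset": [0.5, 1.5, -2], "delta_rot": [0, 0, 0.5], "jaw": 4}, {"offset": [2, 4, -4], "delta_rot": [0, 0, 1], "jaw": 4}, {"offset": [4, 7, -6], "delta_rot": [0, 0, 1.5], "jaw": 4}, {"offset": [6, 10, -6], "delta_rot": [0, 0, 2], "jaw": 4}, {"offset": [8, 13, -6], "delta_rot": [0, 0, 2.5], "jaw": 4}, {"offset": [9.6, 15.8, -6], "delta_rot": [0, 0, 2.9], "jaw": 4}, {"offset": [10.4, 17.4, -6], "delta_rot": [0, 0, 2.9], "jaw": 4}, {"offset": [10.6, 17.8, -6], "delta_rot": [0, 0, 2.9], "jaw": 4}]'

```text
time: 8.45
position: [0.5815, -0.3939, 0.2596]
tool_rot: [1.0, -0.001, 0.0, 0.001]
ft_force: [-0.1, -0.1, -0.9]
grip_width: 0.0398
```

```bash
python3 look.py w6a >/dev/null; python3 look.py w6
```

```text
8.5 [ 0.58082145 -0.39267638  0.25941557] [ 9.99999308e-01 -1.17633182e-03 -3.47706165e-05] 0.04044069445735255
```

View pics/w6.png

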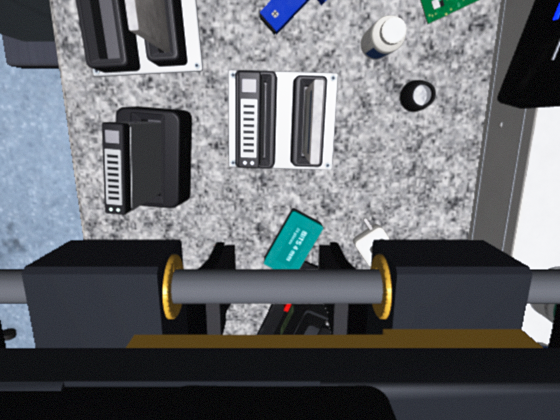

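```bash
python3 - <<'E'
from meas import *
zoom("w6",225,65,345,175,5); zoom("w6",90,95,200,220,4.5)
g=lambda b:cv2.cvtColor(b,cv2.COLOR_BGR2GRAY)
for t in (120,140,160): print(rect("w6",(306,74,326,167),lambda b:g(b)>t,.110))
E
```

```text
(array([ 0.6147, -0.3274]), [9.269502639770508, 70.12430572509766], np.float32(-1.6495211), array([309.125,  78.125]), array([324.125, 164.125]))
(array([ 0.6147, -0.3276]), [8.74049186706543, 69.47467041015625], np.float32(-1.6465087), array([309.375,  78.625]), array([323.875, 163.875]))
(array([ 0.6147, -0.3276]), [8.282902717590332, 68.98516845703125], np.float32(-1.610553), array([309.625,  79.125]), array([323.625, 163.625]))
```

View pics/w6_z225_65.png

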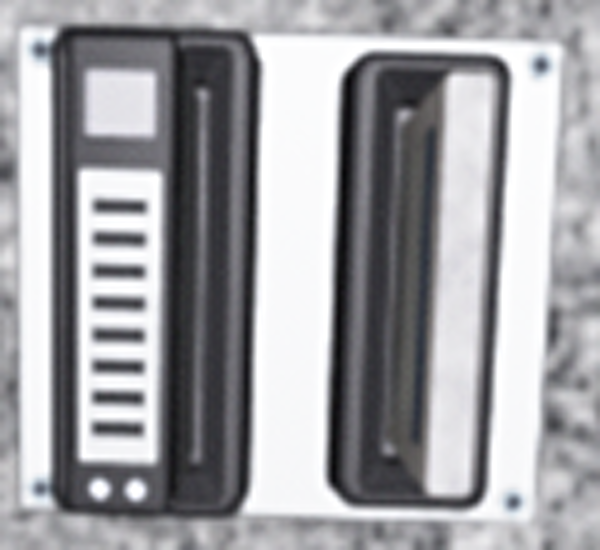

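View pics/w6_z90_95.png

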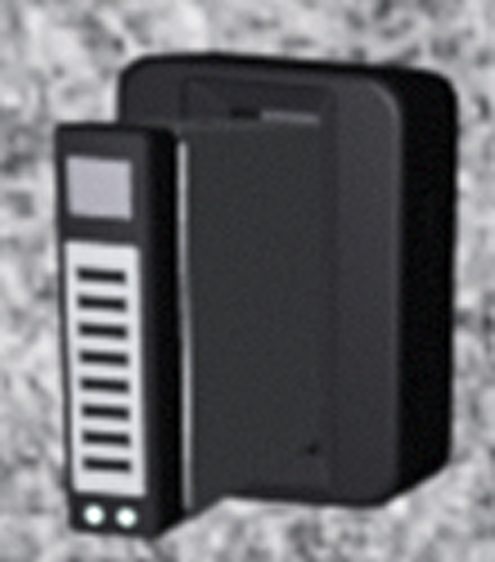

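Request:
drive_tool --plan '[{"offset": [0.8, -1.5, 1], "delta_rot": [0, 0, 0.8], "jaw": 3.2}, {"offset": [1.8, -3.5, 3], "delta_rot": [0, 0, 1.6], "jaw": 3.2}, {"offset": [2.8, -5.5, 6], "delta_rot": [0, 0, 1.6], "jaw": 3.2}, {"offset": [3.3, -6.5, 9], "delta_rot": [0, 0, 1.6], "jaw": 3.2}, {"offset": [3.3, -6.5, 11], "delta_rot": [0, 0, 1.6], "jaw": 3.2}, {"offset": [3.3, -6.5, 13], "delta_rot": [0, 0, 1.6], "jaw": 3.2}, {"offset": [3.3, -6.5, 15], "delta_rot": [0, 0, 1.6], "jaw": 3.2}, {"offset": [3.3, -6.5, 17], "delta_rot": [0, 0, 1.6], "jaw": 3.2}]'

```text
time: 9.22
position: [0.6124, -0.3233, 0.0901]
tool_rot: [1.0, -0.013, -0.001, -0.001]
ft_force: [0.1, -0.2, 0.5]
grip_width: 0.032
```

Request:
drive_tool --plan '[{"offset": [0, 0, 1.5], "delta_rot": [0, 0, 0], "jaw": 2.6}, {"offset": [0, 0, 2.3], "delta_rot": [0, 0, 0], "jaw": 2}, {"offset": [0, 0, 2.3], "delta_rot": [0, 0, 0], "jaw": 1.6}, {"offset": [0, 0, 2.3], "delta_rot": [0, 0, 0], "jaw": 1.2}, {"offset": [0, 0, 2.3], "delta_rot": [0, 0, 0], "jaw": 0.8}, {"offset": [0, 0, 2.3], "delta_rot": [0, 0, 0], "jaw": 0.4}, {"offset": [0, 0, 2.3], "delta_rot": [0, 0, 0], "jaw": 0}, {"offset": [0, 0, 2.3], "delta_rot": [0, 0, 0], "jaw": 0}]'

```text
time: 9.88
position: [0.6142, -0.326, 0.0692]
tool_rot: [1.0, -0.014, 0.001, 0.001]
ft_force: [-1.4, 1.2, 5.2]
grip_width: 0.0091
```

```bash
python3 look.py w7; python3 -c "
from h import *
o=get_obs();print(o['position'],o['ft_force'],o['moment'])"
```

```text
9.8833 [ 0.61415277 -0.32604696  0.06922258] [ 0.99961672 -0.0276006   0.00215112] 0.009115863001739766
[ 0.61417872 -0.32604005  0.06922433] [-0.72352389  1.25327773  5.95858267] [0.11810539 0.10045007 0.00984049]
```

View pics/w7.png

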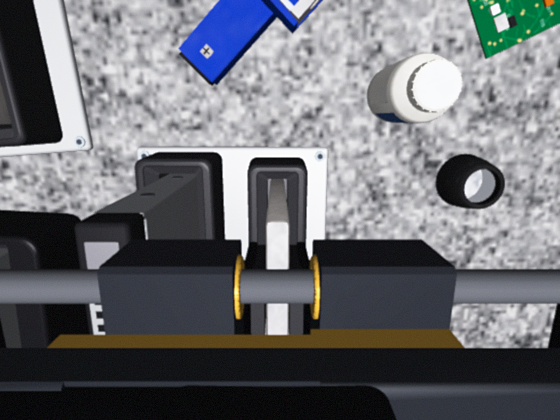

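Request:
drive_tool --plan '[{"offset": [0, 0, -1], "delta_rot": [0, 0, 0], "jaw": 0}, {"offset": [0, 0, -3.5], "delta_rot": [0, 0, 0], "jaw": 0}, {"offset": [0, 0, -7], "delta_rot": [0, 0, 0], "jaw": 0}, {"offset": [0, 0, -11], "delta_rot": [0, 0, 0], "jaw": 0}, {"offset": [-0.5, 0, -15], "delta_rot": [0, 0, 0], "jaw": 0}, {"offset": [-2.5, 0, -19], "delta_rot": [0, 0, 0], "jaw": 0}, {"offset": [-5.5, 0, -21.5], "delta_rot": [0, 0, 0], "jaw": 0}, {"offset": [-9, 0.3, -22.2], "delta_rot": [0, 0, 0], "jaw": 0}]'

```text
time: 10.6
position: [0.5254, -0.3276, 0.2958]
tool_rot: [1.0, -0.013, 0.004, 0.004]
ft_force: [-1.1, -1.5, -0.4]
grip_width: 0.0088
```

Request:
drive_tool --plan '[{"offset": [-3.6, -1, 0], "delta_rot": [0, 0, -0.7], "jaw": 0}, {"offset": [-6.5, -3.5, 0], "delta_rot": [0, 0, -1.4], "jaw": 0}, {"offset": [-8.5, -7, 0], "delta_rot": [0, 0, -2.1], "jaw": 0}, {"offset": [-9.7, -11, 0], "delta_rot": [0, 0, -2.8], "jaw": 0}, {"offset": [-10, -15, 0], "delta_rot": [0, 0, -3.5], "jaw": 0}, {"offset": [-10, -19, 0], "delta_rot": [0, 0, -4.2], "jaw": 0}, {"offset": [-10, -22.5, 0], "delta_rot": [0, 0, -4.9], "jaw": 0}, {"offset": [-10, -25.5, 0], "delta_rot": [0, 0, -5.6], "jaw": 0}]'

```text
time: 11.27
position: [0.4292, -0.0662, 0.29]
tool_rot: [0.999, 0.035, -0.0, -0.0]
ft_force: [0.7, -0.8, -1.1]
grip_width: 0.0085
```

Request:
drive_tool --plan '[{"offset": [0, -1.5, 0.5], "delta_rot": [0, 0, 0], "jaw": 0}, {"offset": [0, -2, 1.5], "delta_rot": [0, 0, 0], "jaw": 0}, {"offset": [0, -2, 2], "delta_rot": [0, 0, 0], "jaw": 0}, {"offset": [0, -2, 2], "delta_rot": [0, 0, 0], "jaw": 0}, {"offset": [0, -2, 2], "delta_rot": [0, 0, 0], "jaw": 0}, {"offset": [0, -2, 2], "delta_rot": [0, 0, 0], "jaw": 0}, {"offset": [0, -2, 2], "delta_rot": [0, 0, 0], "jaw": 0}, {"offset": [0, -2, 2], "delta_rot": [0, 0, 0], "jaw": 0}]'

```text
time: 11.93
position: [0.4293, -0.0493, 0.2699]
tool_rot: [0.999, 0.034, 0.0, 0.0]
ft_force: [1.0, 0.2, -0.9]
grip_width: 0.0088
```

```bash
python3 look.py w8; python3 - <<'E'
from meas import *
zoom("w8",230,90,330,250,4)
g=lambda b:cv2.cvtColor(b,cv2.COLOR_BGR2GRAY)
im,K,P=load("w8")
o=json.load(open("pics/w8.json"));Rm=R.from_quat(o["tool_rot"]).as_matrix()
for yo in (-.032,-.035):
  for z in (-.041,.059):
    print(yo,z,proj(K,P,[np.array(o["position"])+Rm@np.array([x,yo,z]) for x in(-.0045,.0045)]).round(1).tolist())
E
```

```text
11.9333 [ 0.42931148 -0.04926825  0.26985576] [9.97621250e-01 6.89306070e-02 6.42442619e-04] 0.008849014554869817
-0.032 -0.041 [[262.1, 225.0], [287.9, 225.1]]
-0.032 0.059 [[268.5, 178.9], [283.1, 179.0]]
-0.035 -0.041 [[262.1, 216.8], [288.0, 216.8]]
-0.035 0.059 [[268.5, 174.1], [283.1, 174.1]]
```

View pics/w8.png

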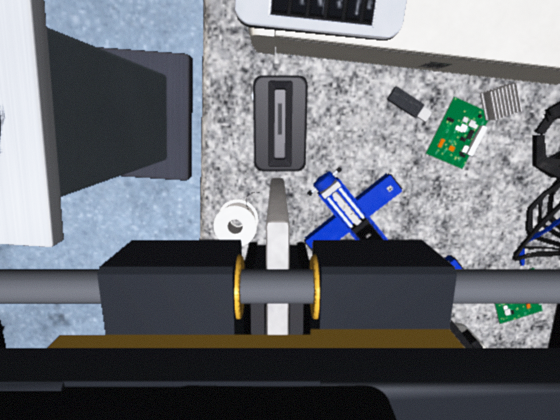

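View pics/w8_z230_90.png

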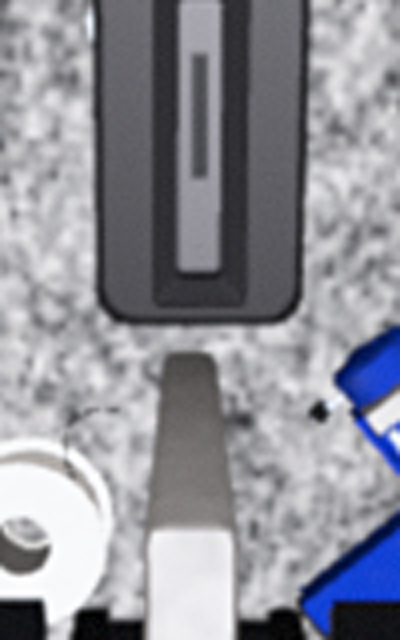

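```bash
python3 - <<'E'
from meas import *
g=lambda b:cv2.cvtColor(b,cv2.COLOR_BGR2GRAY)
for t in (90,105): print(rect("w8",(268,83,293,164),lambda b:g(b)>t,.014))
for t in (55,60,65): print(rect("w8",(262,78,300,168),lambda b:g(b)<t,.046))
for t in (95,110): print(rect("w8",(248,72,312,176),lambda b:g(b)<t,.046))
E
```

```text
(array([0.4287, 0.0134]), [12.479113578796387, 74.52033996582031], np.float32(3.9360962), array([273.875,  89.125]), array([285.125, 157.125]))
(array([0.4287, 0.0135]), [12.034770965576172, 73.98932647705078], np.float32(3.8283288), array([274.125,  89.375]), array([284.875, 156.875]))
(array([0.4288, 0.0132]), [24.33080291748047, 86.79725646972656], np.float32(3.708181), array([268.125,  80.375]), array([291.375, 166.125]))
(array([0.4289, 0.0131]), [24.86553192138672, 87.07781219482422], np.float32(3.6983392), array([267.875,  80.375]), array([291.625, 166.375]))
(array([0.4288, 0.0132]), [25.387100219726562, 87.31913757324219], np.float32(3.6880646), array([267.625,  80.125]), array([291.875, 166.375]))
(array([0.4287, 0.0133]), [55.7177848815918, 97.14291381835938], np.float32(4.1229744), array([252.375,  74.875]), array([307.125, 170.875]))
(array([0.4283, 0.0134]), [57.18162155151367, 97.89933776855469], np.float32(4.223832), array([251.125,  74.375]), array([307.375, 171.125]))
```

Request:
drive_tool --plan '[{"offset": [0.1, -1.5, 0.5], "delta_rot": [0, 0, 0], "jaw": 0}, {"offset": [0.3, -3.5, 2], "delta_rot": [0, 0, 0], "jaw": 0}, {"offset": [0.3, -5.3, 5], "delta_rot": [0, 0, 0], "jaw": 0}, {"offset": [0.3, -6.3, 8.5], "delta_rot": [0, 0, 0], "jaw": 0}, {"offset": [0.3, -6.45, 12], "delta_rot": [0, 0, 0], "jaw": 0}, {"offset": [0.3, -6.45, 14.5], "delta_rot": [0, 0, 0], "jaw": 0}, {"offset": [0.3, -6.45, 15.3], "delta_rot": [0, 0, 0], "jaw": 0}, {"offset": [0.3, -6.45, 15.3], "delta_rot": [0, 0, 0], "jaw": 0}]'

```text
time: 12.65
position: [0.4265, 0.016, 0.1151]
tool_rot: [0.999, 0.035, -0.002, -0.001]
ft_force: [-0.1, -0.0, -0.5]
grip_width: 0.0092
```

Request:
drive_tool --plan '[{"offset": [0, 0, 0], "delta_rot": [0, 0, 0], "jaw": 0}, {"offset": [0, 0, 0], "delta_rot": [0, 0, 0], "jaw": 0}, {"offset": [0, 0, 0], "delta_rot": [0, 0, 0], "jaw": 0}, {"offset": [0, 0, 0.5], "delta_rot": [0, 0, 0], "jaw": 0}, {"offset": [0, 0, 0.9], "delta_rot": [0, 0, 0], "jaw": 0}, {"offset": [0, 0, 1], "delta_rot": [0, 0, 0], "jaw": 0}, {"offset": [0, 0, 1], "delta_rot": [0, 0, 0], "jaw": 0}, {"offset": [0, 0, 1], "delta_rot": [0, 0, 0], "jaw": 0}]'

```text
time: 13.32
position: [0.4274, 0.016, 0.1065]
tool_rot: [0.999, 0.035, -0.0, -0.0]
ft_force: [0.5, -0.4, -0.8]
grip_width: 0.0089
```

```bash
python3 look.py w9; python3 -c "
from meas import *
zoom('w9',230,140,330,260,5)"
```

```text
13.3167 [0.42735763 0.01601158 0.10647339] [ 9.97540247e-01  7.00953953e-02 -3.01899981e-04] 0.008943947766131635
```

View pics/w9_z230_140.png

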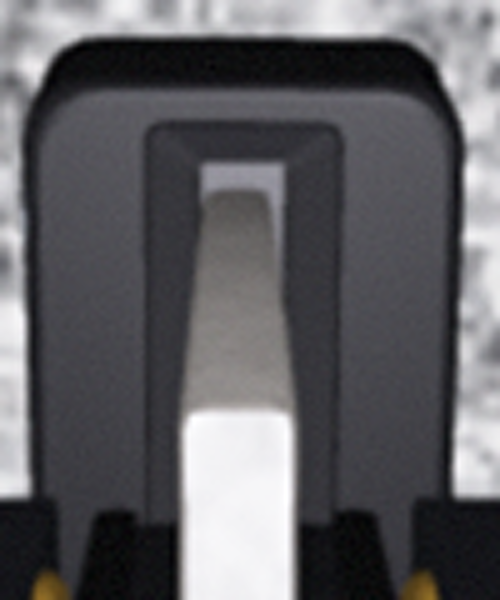

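Request:
drive_tool --plan '[{"offset": [0.06, 0.05, 0.4], "delta_rot": [0, 0, 0], "jaw": 0}, {"offset": [0.06, 0.05, 0.9], "delta_rot": [0, 0, 0], "jaw": 0}, {"offset": [0.06, 0.05, 1.4], "delta_rot": [0, 0, 0], "jaw": 0}, {"offset": [0.06, 0.05, 1.9], "delta_rot": [0, 0, 0], "jaw": 0}, {"offset": [0.06, 0.05, 2.4], "delta_rot": [0, 0, 0], "jaw": 0}, {"offset": [0.06, 0.05, 2.8], "delta_rot": [0, 0, 0], "jaw": 0}, {"offset": [0.06, 0.05, 3.1], "delta_rot": [0, 0, 0], "jaw": 0}, {"offset": [0.06, 0.05, 3.2], "delta_rot": [0, 0, 0], "jaw": 0}]'

```text
time: 14.03
position: [0.4278, 0.0156, 0.0739]
tool_rot: [0.999, 0.035, -0.001, -0.0]
ft_force: [-0.4, 0.0, -1.1]
grip_width: 0.009
```

Request:
drive_tool --plan '[{"offset": [0, 0, 0.05], "delta_rot": [0, 0, 0], "jaw": 0}, {"offset": [0, 0, 0.1], "delta_rot": [0, 0, 0], "jaw": 0}, {"offset": [0, 0, 0.15], "delta_rot": [0, 0, 0], "jaw": 0}, {"offset": [0, 0, 0.2], "delta_rot": [0, 0, 0], "jaw": 0}, {"offset": [0, 0, 0.25], "delta_rot": [0, 0, 0], "jaw": 0}, {"offset": [0, 0, 0.25], "delta_rot": [0, 0, 0], "jaw": 0}, {"offset": [0, 0, 0.25], "delta_rot": [0, 0, 0], "jaw": 0}, {"offset": [0, 0, 0.25], "delta_rot": [0, 0, 0], "jaw": 0}]'

```text
time: 14.7
position: [0.4283, 0.0156, 0.0731]
tool_rot: [0.999, 0.035, 0.001, 0.0]
ft_force: [-1.6, 0.2, 9.8]
grip_width: 0.0092
```

Request:
drive_tool --plan '[{"offset": [0, 0, -0.15], "delta_rot": [0, 0, 0], "jaw": 1}, {"offset": [0, 0, -0.15], "delta_rot": [0, 0, 0], "jaw": 1.5}, {"offset": [0, 0, -0.15], "delta_rot": [0, 0, 0], "jaw": 2.2}, {"offset": [0, 0, -0.5], "delta_rot": [0, 0, 0], "jaw": 3}, {"offset": [0, 0, -3], "delta_rot": [0, 0, 0], "jaw": 4}, {"offset": [0, 0, -6.5], "delta_rot": [0, 0, 0], "jaw": 4}, {"offset": [0, 0, -10.5], "delta_rot": [0, 0, 0], "jaw": 4}, {"offset": [0, 0, -14.5], "delta_rot": [0, 0, 0], "jaw": 4}]'

```text
time: 15.37
position: [0.4271, 0.0157, 0.2183]
tool_rot: [0.999, 0.035, -0.001, -0.0]
ft_force: [0.7, 0.3, -0.5]
grip_width: 0.0387
```

```bash
python3 look.py w10
```

```text
15.3667 [0.42709845 0.01572389 0.21831142] [ 0.99754346  0.07001239 -0.00230259] 0.03867816598006725
```

View pics/w10.png

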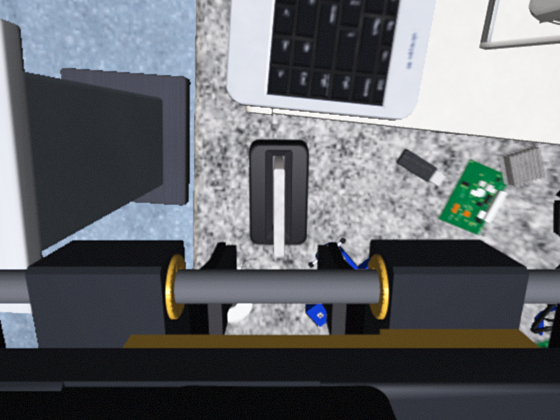

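Request:
drive_tool --plan '[{"offset": [0, 2.5, -3], "delta_rot": [0, 0, 1], "jaw": 4.5}, {"offset": [-0.2, 6, -5.5], "delta_rot": [0, 0, 2], "jaw": 4.5}, {"offset": [-0.3, 10, -5.5], "delta_rot": [0, 0, 3], "jaw": 4.5}, {"offset": [-0.4, 14, -5.5], "delta_rot": [0, 0, 4], "jaw": 4.5}, {"offset": [-0.5, 18, -5.5], "delta_rot": [0, 0, 5], "jaw": 4.5}, {"offset": [-0.6, 22, -5.5], "delta_rot": [0, 0, 6], "jaw": 4.5}, {"offset": [-0.7, 26, -5.5], "delta_rot": [0, 0, 7], "jaw": 4.5}, {"offset": [-0.8, 30, -5.5], "delta_rot": [0, 0, 8.4], "jaw": 4.5}]'

```text
time: 16.08
position: [0.4405, -0.286, 0.272]
tool_rot: [0.999, -0.039, -0.0, -0.0]
ft_force: [-0.0, -0.0, -0.2]
grip_width: 0.0452
```

Request:
drive_tool --plan '[{"offset": [0.5, 4, 0.3], "delta_rot": [0, 0, 0], "jaw": 4.5}, {"offset": [1, 8, 0.6], "delta_rot": [0, 0, 0], "jaw": 4.5}, {"offset": [1.5, 11, 1], "delta_rot": [0, 0, 0], "jaw": 4.5}, {"offset": [1.7, 13, 1], "delta_rot": [0, 0, 0], "jaw": 4.5}, {"offset": [1.7, 13.3, 1], "delta_rot": [0, 0, 0], "jaw": 4.5}, {"offset": [1.7, 13.3, 1], "delta_rot": [0, 0, 0], "jaw": 4.5}, {"offset": [1.7, 13.3, 1], "delta_rot": [0, 0, 0], "jaw": 4.5}, {"offset": [1.7, 13.3, 1], "delta_rot": [0, 0, 0], "jaw": 4.5}]'

```text
time: 16.75
position: [0.4478, -0.4163, 0.262]
tool_rot: [0.999, -0.038, -0.0, -0.001]
ft_force: [1.2, -0.6, 0.1]
grip_width: 0.0453
```

```bash
python3 look.py w11; python3 -c "
from meas import *
zoom('w11',230,60,330,220,3.7)"
```

```text
16.75 [ 0.44782543 -0.41632862  0.26204426] [ 9.97160845e-01 -7.52980948e-02 -6.67313383e-04] 0.04530086018439688
```

View pics/w11.png

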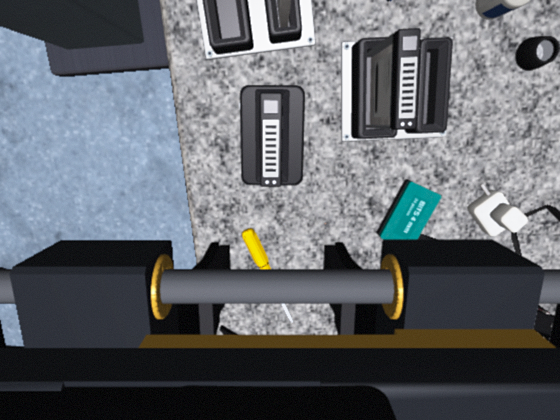

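View pics/w11_z230_60.png

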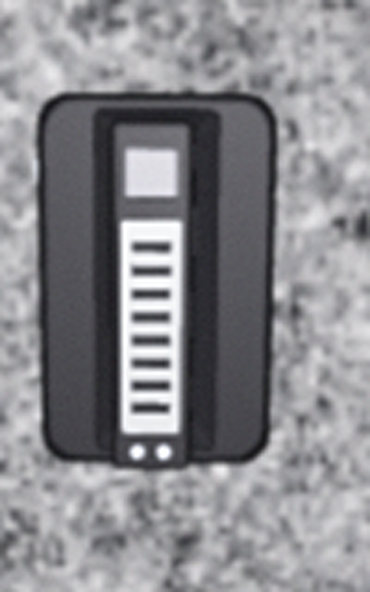

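```bash
python3 - <<'E'
from meas import *
g=lambda b:cv2.cvtColor(b,cv2.COLOR_BGR2GRAY)
im,K,P=load("w11")
f=lambda l:[(230+(x+.5)/3.7-.5,60+(y+.5)/3.7-.5) for x,y in l]
def q(l,z):
    W=pix2plane(K,P,f(l),z)[:,:2]; c=W.mean(0); e=(W[0]+W[1]-W[2]-W[3])/2; s=(W[1]+W[2]-W[0]-W[3])/2
    print(c,np.linalg.norm(e),np.linalg.norm(s),np.degrees(np.arctan2(-e[0],e[1])))
q([(114,124),(190,124),(188,466),(113,466)],.128)
q([(95,108),(219,110),(215,452),(95,450)],.046)
for t in (85,100): print(rect("w11",(236,80,312,182),lambda b:g(b)<t,.046))
for t in (150,180): print("label",rect("w11",(255,116,288,180),lambda b:g(b)>t,.128))
E
```

```text
[ 0.4471 -0.365 ] 0.07334235651475492 0.01648757538499568 -4.72260498715561
[ 0.4469 -0.3654] 0.09319013568533581 0.033936681013648974 -4.7580752371039114
(array([ 0.4472, -0.363 ]), [66.03308868408203, 97.71277618408203], np.float32(-4.2167373), array([239.625,  84.125]), array([304.125, 181.375]))
(array([ 0.4473, -0.3629]), [66.54916381835938, 97.9480209350586], np.float32(-4.216748), array([239.375,  83.875]), array([304.375, 181.375]))
label (array([ 0.4466, -0.371 ]), [13.511630058288574, 46.43320846557617], np.float32(-4.79736), array([262.125, 118.875]), array([278.875, 176.625]))
label (array([ 0.4465, -0.371 ]), [13.02260684967041, 46.02206802368164], np.float32(-4.7874875), array([262.375, 119.125]), array([278.625, 176.375]))
```

Request:
drive_tool --plan '[{"offset": [-0.2, -1.5, 1], "delta_rot": [0, 0, 0.4], "jaw": 4}, {"offset": [-0.4, -3.5, 3], "delta_rot": [0, 0, 0.4], "jaw": 4}, {"offset": [-0.57, -5.1, 6], "delta_rot": [0, 0, 0.4], "jaw": 4}, {"offset": [-0.57, -5.1, 9], "delta_rot": [0, 0, 0.4], "jaw": 4}, {"offset": [-0.57, -5.1, 11], "delta_rot": [0, 0, 0.4], "jaw": 4}, {"offset": [-0.57, -5.1, 13.5], "delta_rot": [0, 0, 0.4], "jaw": 4}, {"offset": [-0.57, -5.1, 16.5], "delta_rot": [0, 0, 0.4], "jaw": 4}, {"offset": [-0.57, -5.1, 18.3], "delta_rot": [0, 0, 0.4], "jaw": 4}]'

```text
time: 17.47
position: [0.4457, -0.3646, 0.0773]
tool_rot: [0.999, -0.041, -0.001, -0.001]
ft_force: [0.3, -0.1, 0.5]
grip_width: 0.0401
```

Request:
drive_tool --plan '[{"offset": [0, 0, 0], "delta_rot": [0, 0, 0], "jaw": 3.4}, {"offset": [0, 0, 0], "delta_rot": [0, 0, 0], "jaw": 2.8}, {"offset": [0, 0, 0], "delta_rot": [0, 0, 0], "jaw": 2.3}, {"offset": [0, 0, 0], "delta_rot": [0, 0, 0], "jaw": 1.9}, {"offset": [0, 0, 0], "delta_rot": [0, 0, 0], "jaw": 1.5}, {"offset": [0, 0, 0], "delta_rot": [0, 0, 0], "jaw": 1}, {"offset": [0, 0, 0], "delta_rot": [0, 0, 0], "jaw": 0.5}, {"offset": [0, 0, 0], "delta_rot": [0, 0, 0], "jaw": 0.5}]' --squeeze 25

```text
time: 18.13
position: [0.4469, -0.3676, 0.0807]
tool_rot: [0.999, -0.042, 0.001, 0.001]
ft_force: [-0.1, 1.6, 6.2]
grip_width: 0.0181
```

Request:
drive_tool --plan '[{"offset": [0, 0, -0.5], "delta_rot": [0, 0, 0], "jaw": 0.5}, {"offset": [0, 0, -2], "delta_rot": [0, 0, 0], "jaw": 0.5}, {"offset": [0, 0, -5], "delta_rot": [0, 0, 0], "jaw": 0.5}, {"offset": [0, 0, -8.5], "delta_rot": [0, 0, 0], "jaw": 0.5}, {"offset": [-0.5, 0, -12], "delta_rot": [0, 0, -1], "jaw": 0.5}, {"offset": [-1.5, -1, -15], "delta_rot": [0, 0, -2.5], "jaw": 0.5}, {"offset": [-2.5, -3, -17], "delta_rot": [0, 0, -4], "jaw": 0.5}, {"offset": [-3.5, -5, -17.5], "delta_rot": [0, 0, -5.5], "jaw": 0.5}]'

```text
time: 18.8
position: [0.4163, -0.3156, 0.258]
tool_rot: [1.0, 0.006, 0.003, 0.003]
ft_force: [-0.2, 0.0, -2.3]
grip_width: 0.0179
```

Request:
drive_tool --plan '[{"offset": [-0.5, -1.5, 0], "delta_rot": [0, 0, -1], "jaw": 0.5}, {"offset": [-0.8, -2.6, 0], "delta_rot": [0, 0, -2.1], "jaw": 0.5}, {"offset": [-0.8, -2.9, 0], "delta_rot": [0, 0, -2.1], "jaw": 0.5}, {"offset": [-0.8, -2.9, 0], "delta_rot": [0, 0, -2.1], "jaw": 0.5}, {"offset": [-0.8, -2.9, 0], "delta_rot": [0, 0, -2.1], "jaw": 0.5}, {"offset": [-0.8, -2.9, 0], "delta_rot": [0, 0, -2.1], "jaw": 0.5}, {"offset": [-0.8, -2.9, 0], "delta_rot": [0, 0, -2.1], "jaw": 0.5}, {"offset": [-0.8, -2.9, 0], "delta_rot": [0, 0, -2.1], "jaw": 0.5}]'

```text
time: 19.47
position: [0.4073, -0.286, 0.2537]
tool_rot: [1.0, 0.024, -0.0, -0.0]
ft_force: [0.1, 0.5, -1.7]
grip_width: 0.0177
```

```bash
python3 look.py w12; python3 - <<'E'
from meas import *
zoom("w12",215,90,335,250,3.7)
im,K,P=load("w12")
o=json.load(open("pics/w12.json"));Rm=R.from_quat(o["tool_rot"]).as_matrix()
for yo in (-.038,-.041):
  for z in (-.0473,.0667):
    print(yo,z,proj(K,P,[np.array(o["position"])+Rm@np.array([x,yo,z]) for x in(-.009,.009)]).round(1).tolist())
E
```

```text
19.4667 [ 0.40729948 -0.28597198  0.25371042] [ 9.98817593e-01  4.86146075e-02 -1.87588653e-04] 0.017683390648365545
-0.038 -0.0473 [[247.5, 213.0], [302.4, 213.1]]
-0.038 0.0667 [[261.7, 167.6], [290.0, 167.7]]
-0.041 -0.0473 [[247.4, 204.1], [302.6, 204.2]]
-0.041 0.0667 [[261.6, 162.9], [290.1, 162.9]]
```

View pics/w12.png

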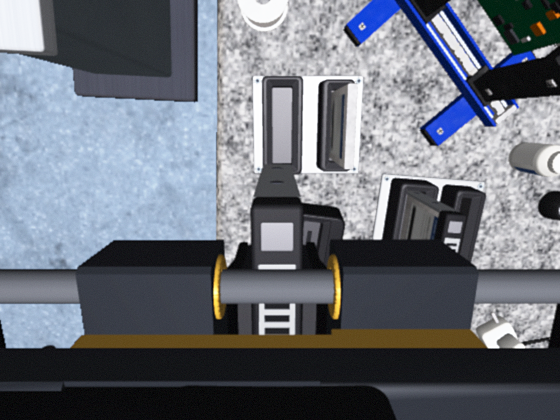

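View pics/w12_z215_90.png

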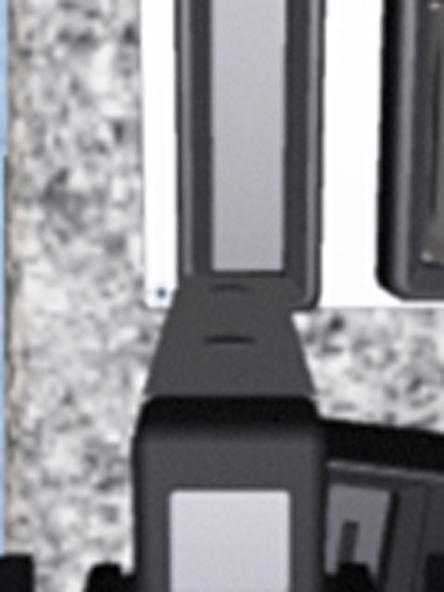

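```bash
python3 - <<'E'
from meas import *
g=lambda b:cv2.cvtColor(b,cv2.COLOR_BGR2GRAY)
for t in (120,140): print(rect("w12",(266,80,298,162),lambda b:g(b)>t,.010))
for t in (80,100,120): print(rect("w12",(262,74,304,163),lambda b:g(b)<t,.040))
im,K,P=load("w12"); print(pix2plane(K,P,[(279.4,163.8)],.2537-.0667))
zoom("w12",245,65,365,180,5)
E
```

```text
(array([ 0.41  , -0.2244]), [21.5874080657959, 78.87540435791016], np.float32(2.9190903), array([271.625,  87.375]), array([291.625, 161.375]))
(array([ 0.4101, -0.2245]), [20.801837921142578, 78.64494323730469], np.float32(2.7674584), array([272.125,  87.625]), array([291.375, 161.375]))
(array([ 0.4099, -0.2206]), [31.721981048583984, 81.79785919189453], np.float32(2.9508877), array([266.125,  79.125]), array([297.875, 162.375]))
(array([ 0.4099, -0.2203]), [32.784271240234375, 82.24300384521484], np.float32(2.9125106), array([265.875,  78.625]), array([298.125, 162.375]))
(array([ 0.4097, -0.2189]), [40.41593933105469, 85.40934753417969], np.float32(3.2175257), array([261.625,  75.375]), array([302.125, 162.375]))
[[ 0.4076 -0.2455  0.187 ]]
```

View pics/w12_z245_65.png

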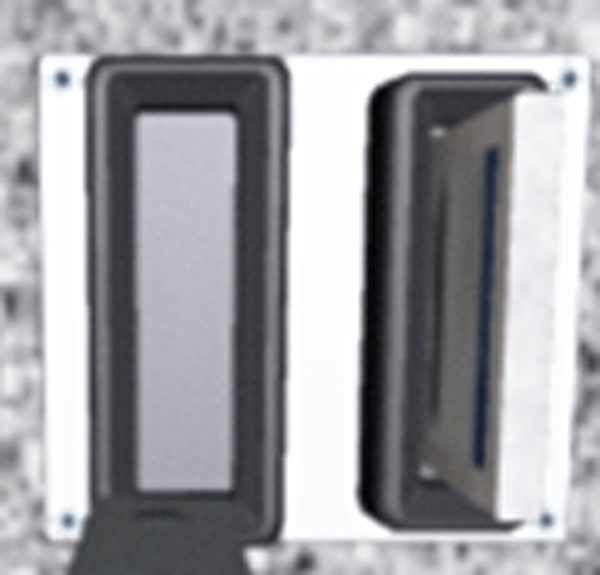

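Request:
drive_tool --plan '[{"offset": [0.1, -1.5, 0.5], "delta_rot": [0, 0, 0], "jaw": 0.5}, {"offset": [0.3, -3.3, 2], "delta_rot": [0, 0, 0], "jaw": 0.5}, {"offset": [0.38, -5, 4.5], "delta_rot": [0, 0, 0], "jaw": 0.5}, {"offset": [0.38, -5.85, 7.5], "delta_rot": [0, 0, 0], "jaw": 0.5}, {"offset": [0.38, -5.85, 10.5], "delta_rot": [0, 0, 0], "jaw": 0.5}, {"offset": [0.38, -5.85, 12.5], "delta_rot": [0, 0, 0], "jaw": 0.5}, {"offset": [0.38, -5.85, 13.6], "delta_rot": [0, 0, 0], "jaw": 0.5}, {"offset": [0.38, -5.85, 14], "delta_rot": [0, 0, 0], "jaw": 0.5}]'

```text
time: 20.18
position: [0.4073, -0.2261, 0.1121]
tool_rot: [1.0, 0.025, -0.001, -0.001]
ft_force: [-0.5, 0.1, -2.2]
grip_width: 0.0178
```

Request:
drive_tool --plan '[{"offset": [0, 0, 0], "delta_rot": [0, 0, 0], "jaw": 0.5}, {"offset": [0, 0, 0], "delta_rot": [0, 0, 0], "jaw": 0.5}, {"offset": [0, 0, 0], "delta_rot": [0, 0, 0], "jaw": 0.5}, {"offset": [0, 0, 0], "delta_rot": [0, 0, 0], "jaw": 0.5}, {"offset": [0, 0, 0], "delta_rot": [0, 0, 0], "jaw": 0.5}, {"offset": [0, 0, 0], "delta_rot": [0, 0, 0], "jaw": 0.5}, {"offset": [0, 0, 0], "delta_rot": [0, 0, 0], "jaw": 0.5}, {"offset": [0, 0, 0], "delta_rot": [0, 0, 0], "jaw": 0.5}]'

```text
time: 20.85
position: [0.4081, -0.2267, 0.1143]
tool_rot: [1.0, 0.025, 0.0, 0.0]
ft_force: [-0.2, 0.3, -2.5]
grip_width: 0.0175
```

```bash
python3 look.py w13; python3 -c "
from meas import *
zoom('w13',215,120,335,260,4)"
```

```text
20.85 [ 0.40806939 -0.22670633  0.11430251] [9.98789596e-01 4.91856419e-02 3.39249521e-04] 0.017517174307833762
```

View pics/w13_z215_120.png

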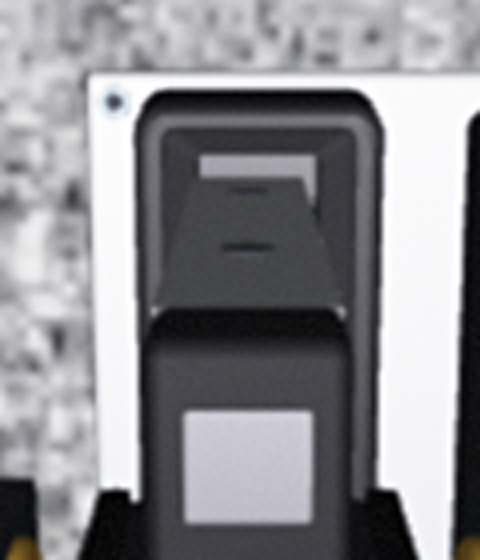

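Request:
drive_tool --plan '[{"offset": [0.18, 0, 0.1], "delta_rot": [0, 0, 0], "jaw": 0.5}, {"offset": [0.18, 0, 0.6], "delta_rot": [0, 0, 0], "jaw": 0.5}, {"offset": [0.18, 0, 1.2], "delta_rot": [0, 0, 0], "jaw": 0.5}, {"offset": [0.18, 0, 1.8], "delta_rot": [0, 0, 0], "jaw": 0.5}, {"offset": [0.18, 0, 2.4], "delta_rot": [0, 0, 0], "jaw": 0.5}, {"offset": [0.18, 0, 3], "delta_rot": [0, 0, 0], "jaw": 0.5}, {"offset": [0.18, 0, 3.4], "delta_rot": [0, 0, 0], "jaw": 0.5}, {"offset": [0.18, 0, 3.6], "delta_rot": [0, 0, 0], "jaw": 0.5}]'

```text
time: 21.57
position: [0.4094, -0.2263, 0.0771]
tool_rot: [1.0, 0.025, -0.001, -0.001]
ft_force: [-0.3, -0.3, -2.1]
grip_width: 0.0182
```

Request:
drive_tool --plan '[{"offset": [0, 0, 0.05], "delta_rot": [0, 0, 0], "jaw": 0.5}, {"offset": [0, 0, 0.1], "delta_rot": [0, 0, 0], "jaw": 0.5}, {"offset": [0, 0, 0.15], "delta_rot": [0, 0, 0], "jaw": 0.5}, {"offset": [0, 0, 0.2], "delta_rot": [0, 0, 0], "jaw": 0.5}, {"offset": [0, 0, 0.25], "delta_rot": [0, 0, 0], "jaw": 0.5}, {"offset": [0, 0, 0.3], "delta_rot": [0, 0, 0], "jaw": 0.5}, {"offset": [0, 0, 0.3], "delta_rot": [0, 0, 0], "jaw": 0.5}, {"offset": [0, 0, 0.3], "delta_rot": [0, 0, 0], "jaw": 0.5}]'

```text
time: 22.23
position: [0.4099, -0.2266, 0.0767]
tool_rot: [1.0, 0.025, 0.0, 0.001]
ft_force: [-1.3, 1.2, 10.4]
grip_width: 0.0178
```

Request:
drive_tool --plan '[{"offset": [0, 0, -0.2], "delta_rot": [0, 0, 0], "jaw": 1.8}, {"offset": [0, 0, -0.2], "delta_rot": [0, 0, 0], "jaw": 2.3}, {"offset": [0, 0, -0.2], "delta_rot": [0, 0, 0], "jaw": 2.9}, {"offset": [0, 0, -0.4], "delta_rot": [0, 0, 0], "jaw": 3.5}, {"offset": [0, 0, -3], "delta_rot": [0, 0, 0], "jaw": 4}, {"offset": [0, 0, -6.5], "delta_rot": [0, 0, 0], "jaw": 4}, {"offset": [0, 0, -10.5], "delta_rot": [0, 0, 0], "jaw": 4}, {"offset": [0, 0, -14.5], "delta_rot": [0, 0, 0], "jaw": 4}]'

```text
time: 22.9
position: [0.4091, -0.226, 0.2212]
tool_rot: [1.0, 0.025, -0.001, -0.001]
ft_force: [0.3, -1.0, -0.4]
grip_width: 0.0399
```

```bash
python3 look.py w14
```

```text
22.9 [ 0.40914604 -0.22604306  0.22116124] [ 0.99879326  0.04908757 -0.00155835] 0.039873135653390755
```

View pics/w14.png

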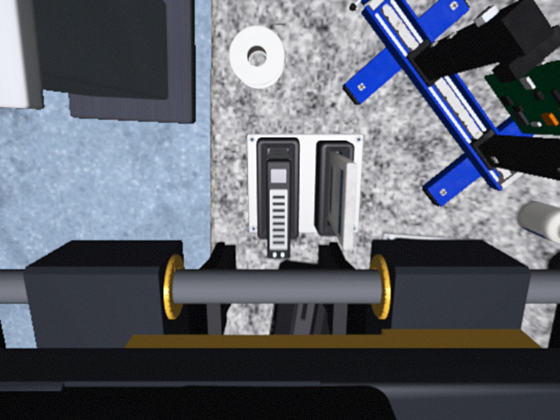

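Request:
drive_tool --plan '[{"offset": [1, 2, -2], "delta_rot": [0, 0, 0.7], "jaw": 4}, {"offset": [3, 5, -4], "delta_rot": [0, 0, 1.5], "jaw": 4}, {"offset": [5.5, 8, -4.5], "delta_rot": [0, 0, 2.3], "jaw": 4}, {"offset": [8, 11.2, -4.5], "delta_rot": [0, 0, 3], "jaw": 4}, {"offset": [10.5, 14.4, -4.5], "delta_rot": [0, 0, 3.8], "jaw": 4}, {"offset": [12.3, 17, -4.5], "delta_rot": [0, 0, 4.4], "jaw": 4}, {"offset": [13, 18, -4.5], "delta_rot": [0, 0, 4.4], "jaw": 4}, {"offset": [13, 18, -4.5], "delta_rot": [0, 0, 4.4], "jaw": 4}]'

```text
time: 23.62
position: [0.5498, -0.4027, 0.2636]
tool_rot: [1.0, -0.014, 0.0, 0.001]
ft_force: [0.1, 0.6, 0.4]
grip_width: 0.0402
```

```bash
python3 look.py w15a; python3 look.py w15; python3 -c "
from meas import *
zoom('w15',220,60,330,220,3.7)"
```

```text
23.6167 [ 0.54981473 -0.4026751   0.26355123] [ 9.99585654e-01 -2.87758554e-02  6.86361912e-04] 0.040239092463485296
23.6667 [ 0.54848912 -0.40054579  0.26354284] [ 0.99960146 -0.02820024 -0.00129317] 0.040028088179293146
```

View pics/w15.png

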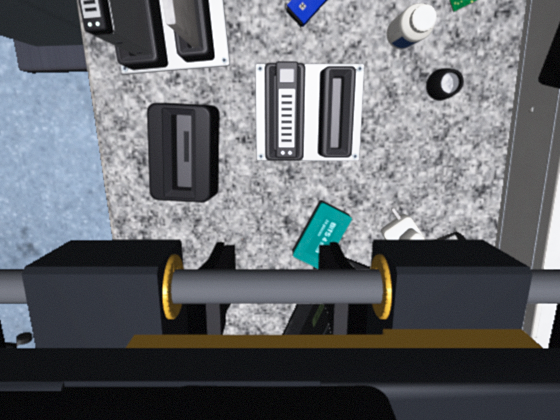

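View pics/w15_z220_60.png

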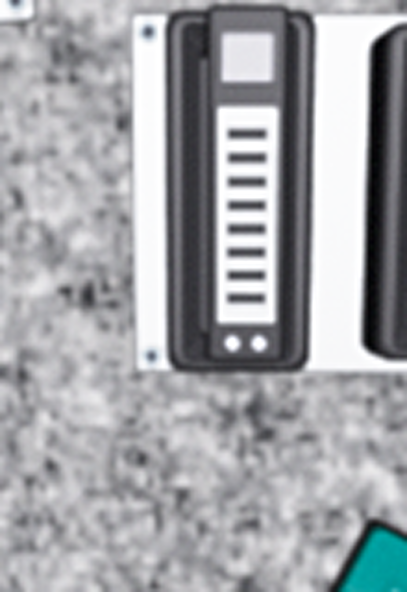

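```bash
python3 - <<'E'
from meas import *
g=lambda b:cv2.cvtColor(b,cv2.COLOR_BGR2GRAY)
im,K,P=load("w15")
f=lambda l:[(220+(x+.5)/3.7-.5,60+(y+.5)/3.7-.5) for x,y in l]
def q(l,z):
    W=pix2plane(K,P,f(l),z)[:,:2]; c=W.mean(0); e=(W[0]+W[1]-W[2]-W[3])/2; s=(W[1]+W[2]-W[0]-W[3])/2
    print(c,np.linalg.norm(e),np.linalg.norm(s),np.degrees(np.arctan2(-e[0],e[1])))
q([(208,8),(285,8),(281,358),(208,358)],.124)
for t in (150,180): print("label",rect("w15",(276,87,297,148),lambda b:g(b)>t,.124))
E
python3 -c "
from rig import *
print(get_obs()['position'])"
```

```text
[ 0.5583 -0.326 ] 0.0734111439718177 0.016336033618345864 -1.4944161335121775
label (array([ 0.5586, -0.332 ]), [13.538843154907227, 46.67551040649414], np.float32(-1.5175099), array([278.125,  87.875]), array([295.125, 147.375]))
label (array([ 0.5586, -0.332 ]), [13.141170501708984, 45.88790512084961], np.float32(-1.5330644), array([278.375,  88.375]), array([294.875, 146.875]))
[ 0.54782012 -0.39929048  0.26381564]
```

Request:
drive_tool --plan '[{"offset": [0.2, -1.5, 1], "delta_rot": [0, 0, 0], "jaw": 4}, {"offset": [0.5, -4, 3], "delta_rot": [0, 0, 0], "jaw": 4}, {"offset": [0.8, -6.5, 6], "delta_rot": [0, 0, 0], "jaw": 4}, {"offset": [0.8, -7.3, 9], "delta_rot": [0, 0, 0], "jaw": 4}, {"offset": [0.8, -7.3, 11.5], "delta_rot": [0, 0, 0], "jaw": 4}, {"offset": [0.8, -7.3, 14], "delta_rot": [0, 0, 0], "jaw": 4}, {"offset": [0.8, -7.3, 17], "delta_rot": [0, 0, 0], "jaw": 4}, {"offset": [0.8, -7.3, 18.8], "delta_rot": [0, 0, 0], "jaw": 4}]'

```text
time: 24.38
position: [0.5561, -0.3243, 0.0749]
tool_rot: [1.0, -0.013, -0.002, -0.002]
ft_force: [-0.6, 0.7, 0.8]
grip_width: 0.04
```

Request:
drive_tool --plan '[{"offset": [0, 0, 0], "delta_rot": [0, 0, 0], "jaw": 3.4}, {"offset": [0, 0, 0], "delta_rot": [0, 0, 0], "jaw": 2.8}, {"offset": [0, 0, 0], "delta_rot": [0, 0, 0], "jaw": 2.3}, {"offset": [0, 0, 0], "delta_rot": [0, 0, 0], "jaw": 1.9}, {"offset": [0, 0, 0], "delta_rot": [0, 0, 0], "jaw": 1.5}, {"offset": [0, 0, 0], "delta_rot": [0, 0, 0], "jaw": 1}, {"offset": [0, 0, 0], "delta_rot": [0, 0, 0], "jaw": 0.5}, {"offset": [0, 0, 0], "delta_rot": [0, 0, 0], "jaw": 0.5}]' --squeeze 25

```text
time: 25.05
position: [0.5593, -0.3278, 0.0789]
tool_rot: [1.0, -0.014, 0.001, 0.001]
ft_force: [-0.5, 0.9, 7.5]
grip_width: 0.0179
```

Request:
drive_tool --plan '[{"offset": [0, 0, -0.5], "delta_rot": [0, 0, 0], "jaw": 0.5}, {"offset": [0, 0, -2], "delta_rot": [0, 0, 0], "jaw": 0.5}, {"offset": [0, 0, -5], "delta_rot": [0, 0, 0], "jaw": 0.5}, {"offset": [0, 0, -8.5], "delta_rot": [0, 0, 0], "jaw": 0.5}, {"offset": [-1, 1, -12], "delta_rot": [0, 0, 0.5], "jaw": 0.5}, {"offset": [-3, 3, -15], "delta_rot": [0, 0, 1.3], "jaw": 0.5}, {"offset": [-5.5, 5.2, -17], "delta_rot": [0, 0, 2.1], "jaw": 0.5}, {"offset": [-8, 7.5, -17.5], "delta_rot": [0, 0, 2.9], "jaw": 0.5}]'

```text
time: 25.72
position: [0.4774, -0.4017, 0.2568]
tool_rot: [0.999, -0.038, 0.003, 0.003]
ft_force: [0.9, -1.0, -1.5]
grip_width: 0.0178
```

Request:
drive_tool --plan '[{"offset": [-1.8, 1.5, 0], "delta_rot": [0, 0, 0], "jaw": 0.5}, {"offset": [-2.8, 2.4, 0], "delta_rot": [0, 0, 0], "jaw": 0.5}, {"offset": [-3, 2.6, 0], "delta_rot": [0, 0, 0], "jaw": 0.5}, {"offset": [-3, 2.6, 0], "delta_rot": [0, 0, 0], "jaw": 0.5}, {"offset": [-3, 2.6, 0], "delta_rot": [0, 0, 0], "jaw": 0.5}, {"offset": [-3, 2.6, 0], "delta_rot": [0, 0, 0], "jaw": 0.5}, {"offset": [-3, 2.6, 0], "delta_rot": [0, 0, 0], "jaw": 0.5}, {"offset": [-3, 2.6, 0], "delta_rot": [0, 0, 0], "jaw": 0.5}]'

```text
time: 26.38
position: [0.4454, -0.4226, 0.2517]
tool_rot: [0.999, -0.038, -0.0, -0.0]
ft_force: [0.0, 0.4, -1.5]
grip_width: 0.0174
```

```bash
python3 look.py w16; python3 - <<'E'
from meas import *
zoom("w16",215,60,335,240,3.3)
g=lambda b:cv2.cvtColor(b,cv2.COLOR_BGR2GRAY)
im,K,P=load("w16")
o=json.load(open("pics/w16.json"));Rm=R.from_quat(o["tool_rot"]).as_matrix()
for yo in (-.038,-.041):
  for z in (-.0451,.0689):
    print(yo,z,proj(K,P,[np.array(o["position"])+Rm@np.array([x,yo,z]) for x in(-.009,.009)]).round(1).tolist())
E
```

```text
26.3833 [ 0.44541413 -0.42262467  0.25173376] [ 9.97075062e-01 -7.64282997e-02 -1.87094481e-04] 0.017409587241730633
-0.038 -0.0451 [[248.2, 211.5], [302.1, 211.6]]
-0.038 0.0689 [[261.9, 167.3], [289.9, 167.3]]
-0.041 -0.0451 [[248.0, 202.7], [302.3, 202.8]]
-0.041 0.0689 [[261.8, 162.6], [290.0, 162.6]]
```

View pics/w16.png

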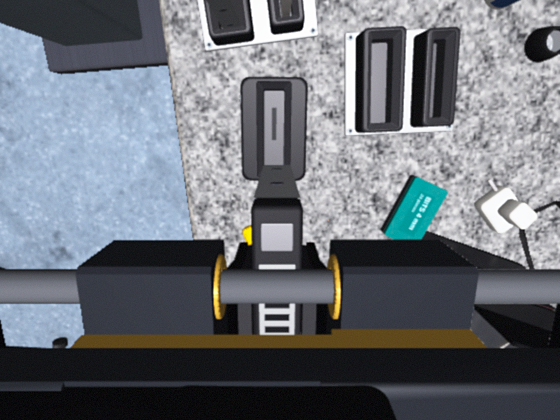

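View pics/w16_z215_60.png

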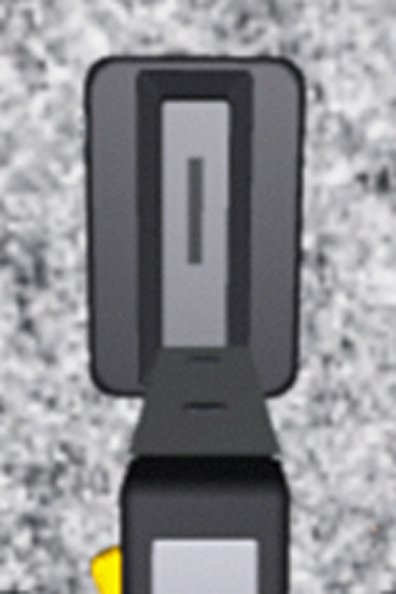

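```bash
python3 - <<'E'
from meas import *
g=lambda b:cv2.cvtColor(b,cv2.COLOR_BGR2GRAY)
im,K,P=load("w16")
f=lambda l:[(215+(x+.5)/3.3-.5,60+(y+.5)/3.3-.5) for x,y in l]
W=pix2plane(K,P,f([(161,100),(230,100),(226,345),(162,345)]),.014)[:,:2];print("floor",W)
yaw=np.radians(-4.6); ya=np.array([-np.sin(yaw),np.cos(yaw)])
print("c from floor top",(W[0]+W[1])/2-ya*.04025, "yaw",np.degrees([np.arctan2(-(W[0]-W[3])[0],(W[0]-W[3])[1]),np.arctan2(-(W[1]-W[2])[0],(W[1]-W[2])[1])]))
M=pix2plane(K,P,f([(138,70),(251,72),(247,345),(138,345)]),.046)[:,:2]
print("mouth",M,(M[0]+M[1])/2-ya*.04625)
for t in (85,100): print(rect("w16",(236,72,312,174),lambda b:g(b)<t,.046))
E
```

```text
floor [[ 0.4393 -0.324 ]
 [ 0.4613 -0.3256]
 [ 0.4545 -0.4036]
 [ 0.4331 -0.402 ]]
c from floor top [ 0.4471 -0.3649] yaw [-4.566  -4.9697]
mouth [[ 0.4342 -0.3177]
 [ 0.4671 -0.3207]
 [ 0.4607 -0.4002]
 [ 0.4271 -0.3977]] [ 0.447  -0.3653]
(array([ 0.4474, -0.3616]), [65.6427001953125, 93.79586029052734], np.float32(-4.2958736), array([240.125,  76.375]), array([306.875, 173.375]))
(array([ 0.4474, -0.3615]), [66.14120483398438, 94.0223159790039], np.float32(-4.295905), array([240.125,  76.125]), array([307.125, 173.375]))
```

Request:
drive_tool --plan '[{"offset": [-0.1, -1.5, 0.5], "delta_rot": [0, 0, 0.2], "jaw": 0.5}, {"offset": [-0.3, -3.3, 2], "delta_rot": [0, 0, 0.2], "jaw": 0.5}, {"offset": [-0.35, -5, 4.5], "delta_rot": [0, 0, 0.2], "jaw": 0.5}, {"offset": [-0.35, -5.6, 7.5], "delta_rot": [0, 0, 0.2], "jaw": 0.5}, {"offset": [-0.35, -5.6, 10], "delta_rot": [0, 0, 0.2], "jaw": 0.5}, {"offset": [-0.35, -5.6, 12], "delta_rot": [0, 0, 0.2], "jaw": 0.5}, {"offset": [-0.35, -5.6, 13], "delta_rot": [0, 0, 0.2], "jaw": 0.5}, {"offset": [-0.35, -5.6, 13], "delta_rot": [0, 0, 0.2], "jaw": 0.5}]'

```text
time: 27.1
position: [0.4446, -0.366, 0.1198]
tool_rot: [0.999, -0.041, -0.002, -0.002]
ft_force: [0.6, 0.8, -2.4]
grip_width: 0.0177
```

Request:
drive_tool --plan '[{"offset": [0, 0, 0], "delta_rot": [0, 0, 0], "jaw": 0.5}, {"offset": [0, 0, 0], "delta_rot": [0, 0, 0], "jaw": 0.5}, {"offset": [0, 0, 0], "delta_rot": [0, 0, 0], "jaw": 0.5}, {"offset": [0, 0, 0.2], "delta_rot": [0, 0, 0], "jaw": 0.5}, {"offset": [0, 0, 0.5], "delta_rot": [0, 0, 0], "jaw": 0.5}, {"offset": [0, 0, 0.5], "delta_rot": [0, 0, 0], "jaw": 0.5}, {"offset": [0, 0, 0.5], "delta_rot": [0, 0, 0], "jaw": 0.5}, {"offset": [0, 0, 0.5], "delta_rot": [0, 0, 0], "jaw": 0.5}]'

```text
time: 27.77
position: [0.4454, -0.3674, 0.1171]
tool_rot: [0.999, -0.041, -0.0, -0.0]
ft_force: [-0.1, -0.0, -2.1]
grip_width: 0.0179
```

```bash
python3 look.py w17; python3 -c "
from meas import *
zoom('w17',215,120,335,260,4)"
```

```text
27.7667 [ 0.4453766  -0.36743097  0.11707605] [ 9.96661374e-01 -8.16462163e-02 -2.45342293e-05] 0.017933552335674077
```

View pics/w17_z215_120.png

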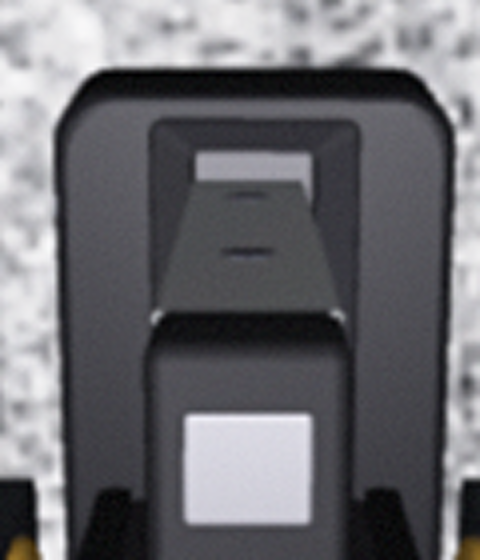

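Request:
drive_tool --plan '[{"offset": [0.11, -0.1, 0.1], "delta_rot": [0, 0, 0], "jaw": 0.5}, {"offset": [0.11, -0.1, 0.6], "delta_rot": [0, 0, 0], "jaw": 0.5}, {"offset": [0.11, -0.1, 1.2], "delta_rot": [0, 0, 0], "jaw": 0.5}, {"offset": [0.11, -0.1, 1.8], "delta_rot": [0, 0, 0], "jaw": 0.5}, {"offset": [0.11, -0.1, 2.4], "delta_rot": [0, 0, 0], "jaw": 0.5}, {"offset": [0.11, -0.1, 2.8], "delta_rot": [0, 0, 0], "jaw": 0.5}, {"offset": [0.11, -0.1, 3.1], "delta_rot": [0, 0, 0], "jaw": 0.5}, {"offset": [0.11, -0.1, 3.3], "delta_rot": [0, 0, 0], "jaw": 0.5}]'

```text
time: 28.48
position: [0.4464, -0.3664, 0.0833]
tool_rot: [0.999, -0.041, -0.0, -0.0]
ft_force: [0.6, -0.4, -2.1]
grip_width: 0.0183
```

Request:
drive_tool --plan '[{"offset": [0, 0, 0.05], "delta_rot": [0, 0, 0], "jaw": 0.5}, {"offset": [0, 0, 0.1], "delta_rot": [0, 0, 0], "jaw": 0.5}, {"offset": [0, 0, 0.15], "delta_rot": [0, 0, 0], "jaw": 0.5}, {"offset": [0, 0, 0.2], "delta_rot": [0, 0, 0], "jaw": 0.5}, {"offset": [0, 0, 0.25], "delta_rot": [0, 0, 0], "jaw": 0.5}, {"offset": [0, 0, 0.3], "delta_rot": [0, 0, 0], "jaw": 0.5}, {"offset": [0, 0, 0.3], "delta_rot": [0, 0, 0], "jaw": 0.5}, {"offset": [0, 0, 0.3], "delta_rot": [0, 0, 0], "jaw": 0.5}]'

```text
time: 29.15
position: [0.4467, -0.3665, 0.0829]
tool_rot: [0.999, -0.041, 0.0, 0.0]
ft_force: [-2.3, 2.1, 9.9]
grip_width: 0.0182
```

Home, at the expected height. I'll release, retreat and check everything.

Request:
drive_tool --plan '[{"offset": [0, 0, -0.2], "delta_rot": [0, 0, 0], "jaw": 1.8}, {"offset": [0, 0, -0.2], "delta_rot": [0, 0, 0], "jaw": 2.3}, {"offset": [0, 0, -0.2], "delta_rot": [0, 0, 0], "jaw": 2.9}, {"offset": [0, 0, -0.4], "delta_rot": [0, 0, 0], "jaw": 3.5}, {"offset": [0, 0, -3], "delta_rot": [0, 0, 0], "jaw": 4}, {"offset": [0, 0, -6.5], "delta_rot": [0, 0, 0], "jaw": 4}, {"offset": [0, 0, -10.5], "delta_rot": [0, 0, 0], "jaw": 4}, {"offset": [0, 0, -14.5], "delta_rot": [0, 0, 0], "jaw": 4}]'

```text
time: 29.82
position: [0.4461, -0.3661, 0.2269]
tool_rot: [0.999, -0.041, -0.001, -0.001]
ft_force: [-0.4, -0.4, 0.6]
grip_width: 0.0398
```

Request:
drive_tool --plan '[{"offset": [0, 3, -2], "delta_rot": [0, 0, 0], "jaw": 4}, {"offset": [0, 6, -3], "delta_rot": [0, 0, 0], "jaw": 4}, {"offset": [0, 9, -4], "delta_rot": [0, 0, 0], "jaw": 4}, {"offset": [0, 11, -4], "delta_rot": [0, 0, 0], "jaw": 4}, {"offset": [0, 12, -4], "delta_rot": [0, 0, 0], "jaw": 4}, {"offset": [0, 12, -4], "delta_rot": [0, 0, 0], "jaw": 4}, {"offset": [0, 12, -4], "delta_rot": [0, 0, 0], "jaw": 4}, {"offset": [0, 12, -4], "delta_rot": [0, 0, 0], "jaw": 4}]'

```text
time: 30.48
position: [0.4366, -0.4842, 0.2651]
tool_rot: [0.999, -0.041, -0.001, -0.001]
ft_force: [0.3, -0.3, -0.5]
grip_width: 0.04
```

```bash
python3 look.py w18; python3 - <<'E'
from h import *
for n in("side","top"): cv2.imwrite(f"pics/{n}_end.png",camera(n)[:,:,::-1])
im=cv2.imread("pics/side_end.png");cv2.imwrite("pics/side_endz.png",cv2.resize(im[130:290,200:400],None,fx=3.7,fy=3.7,interpolation=cv2.INTER_CUBIC))
E
```

```text
30.4833 [ 0.43663344 -0.48420868  0.26507969] [ 0.99671591 -0.08096386 -0.00150193] 0.03999725651151947
```

View pics/w18.png

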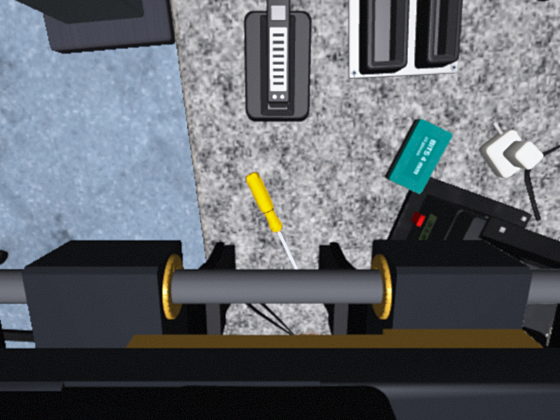

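View pics/side_endz.png

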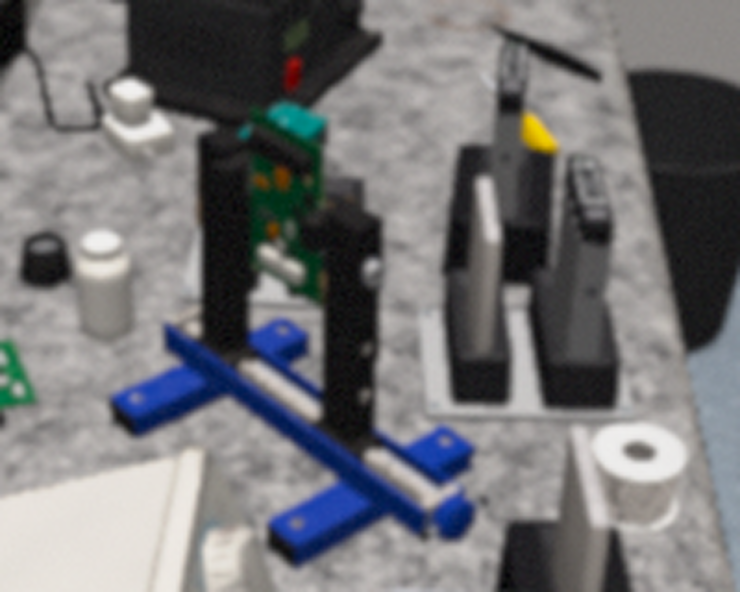

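View pics/top_end.png

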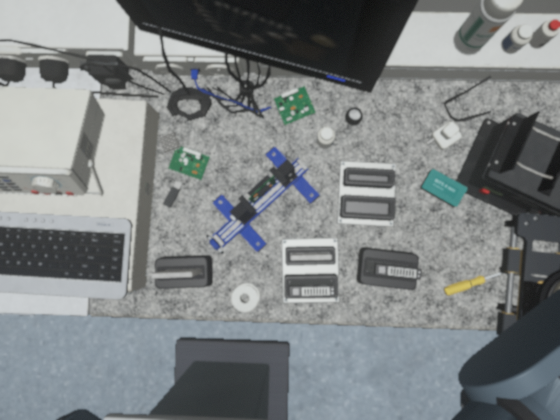

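```bash
python3 - <<'E'
from meas import *
im,K,P=load("w12")
f=lambda l:[(245+(x+.5)/5-.5,65+(y+.5)/5-.5) for x,y in l]
print(pix2plane(K,P,f([(512,95),(560,95),(545,520),(498,520)]),.11)[:,:2].mean(0))
K,P=campose("top")
im=cv2.imread("pics/top_end.png")
cv2.imwrite("pics/te.png",cv2.resize(im[230:310,140:430],None,fx=2.7,fy=2.7,interpolation=cv2.INTER_CUBIC))
E
```

```text
[ 0.4655 -0.2216]
```

View pics/te.png

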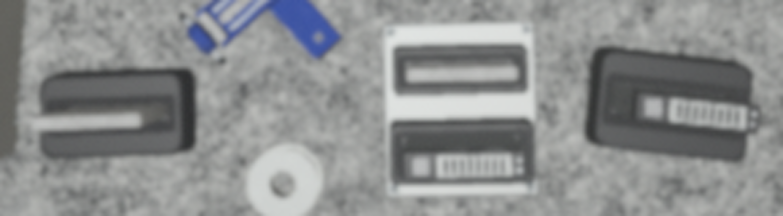

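Everything is upright and seated, and the gripper is clear of it all.

```bash
python3 -c "
from rig import *
print(hand_in())"
```

```text
the job is handed in; nothing more can be done
None
```

All four disks are moved and the job is handed in, at about 30.6 s of the 106 s allowed.

- **Bare disks:** the finished one went from its dock to the empty stand's narrow slot, then the waiting one went into the bare dock.
- **Carriers:** the finished one went to the empty stand's wide slot, then the waiting one went into the carrier dock.

**Last checks**
- **Seating:** each disk was lowered until it touched, with 8–10 N at the wrist. The tool height then matched the slot or bay floor to within 1 mm, so all four are fully home. Each was released only after contact.
- **Upright:** the last side, top and wrist pictures show all four standing upright. The top of the finished bare disk measured within 1 mm of its slot's middle; the other three I judged by eye.
- **Bystanders:** the reel and bottle appear in the same place as at the start, and the gripper is clear of everything.

**Disagreements:** with a disk hovering over its slot, the wrist camera showed it 0.4 to 2 mm off to one side. I corrected for this by eye before each insertion. While each of the last three disks was being gripped, the wrist read an upward force of 5–8 N. I did not look into the cause; nothing seemed disturbed.

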